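# Put the polishing chips away in the bench drawer

## Robot

A 6-joint arm with a two-finger parallel gripper is mounted at the origin on the work surface. World frame = base frame: x ahead of the robot, y to its left, z up, the work surface at z = 0. Lengths are in mm, angles in rad, forces in N, time in s.
With the tool pointing down it reaches from about 400 to 925 mm from the base axis. Payload 12.5 kg.
Tool frame: the origin (TCP) lies midway between the tips of the shut fingers; the grasp point (between the pads) lies 19 mm behind it; z points along the fingers, y is the line along which they close (so a half turn about z gives the same grasp; the last joint's range is limited). The gripper opens to 95 mm and grips with 3 to 60 N. Pads are 20 mm wide; open, the fingers measure 119 mm over their backs; the gripper's body (75 mm by 180 mm) begins 59 mm behind the grasp point.
Start: joints at [-1.434, 0.491, 1.559, -0, 1.092, -0.106], TCP at [150.286, -606.68, 214.661] pointing down, gripper open.
Joint ranges: [-3.1, 3.1], [-0.84, 2.19], [0.05, 2.79], [-1.13, 4.28], [0.06, 2.93], [-2.69, 2.69]. Speed limits (rad/s): [2.22, 2.22, 2.79, 3.14, 3.14, 3.14].

## Interface

Orientations are given as [roll, pitch, yaw] about the fixed x, y, z axes, in that order (R = Rz(yaw) Ry(pitch) Rx(roll)).
In Python, from cell import * gives the robot as it stands.
- The arm moves only by the tool servo_tool, never from a script. Its argument "moves" is one flat list of numbers, 5 for each row, row after row: the shift along the world's x, y, z as a fraction of full scale, then the turn about the world's z as a fraction of full scale, then the opening, from 0 (shut) to 1 (fully open). A call has 1 to 12 rows; each row is the pose to reach, as a shift and turn from the pose commanded when the call began, turning the shorter way round; what a row does not reach only later rows make up. Full scale, the value 1, is 400 mm for a shift and 180 degrees for a turn. A row lasts 1/12 s, in which the tool goes at most 41.7 mm and 7.16 degrees, less where a joint would pass 70% of its speed; a pose out of reach is approached as far as the arm can. A call with a number of a shift or a turn outside -1 to 1 is refused whole. A call with a gripper value outside its range is refused whole. The fingers move at their own pace and stop on an object; the grip force is fixed at half the most. Time passes only in rows, so rows that repeat a pose let the fingers close. It gives the time, the measured TCP pose, the force, the opening and the grip force at its end, in the units of the state.
- state(): the state, without advancing time (a new reading comes with each control period).
- read_camera(name): name is "side" or "top" or "wrist"; returns (picture, depth): 420x560x3 uint8, blue, green, red; 420x560 float32, mm along the optical axis (not along the pixel's ray), 0 where there is no reading.
- get_calibration(name): a dict with "K" (3x3 intrinsics, pixels), "R" (3x3) and "t" (3): a world point X has camera coordinates R X + t. Camera axes: x right, y down, z forward; pixel columns grow to the right and rows downward; lengths in mm; the calibration is good to about 2 mm. The wrist camera is an equidistant fisheye: a pixel r from the principal point sees the ray r / f radians off the axis. A picture is of the moment at which its call begins: read the wrist's pose just before it. get_calibration takes no time and is no camera call; for the wrist camera it gives the pose at the moment of the call.
- job_done(): hands the job in; it is judged then, once.
The state is a dict: "t": time; "joints": joint angles; "qvel": joint speeds; "tau": joint torques, N m; "eef_pos": TCP position; "tcp_rot": TCP orientation; "ft_force": force on the tool from outside, world axes, zero at the start; "moment": the same for the moment, N m; "opening": opening from 0.0 (shut) to 1.0 (fully open); "grip_force": force on a finger pad.
Only numpy, scipy, OpenCV 4.12 (cv2) and the standard library are available. Lean on these libraries where they do the work, as an engineer would, in place of code of your own. Each camera call takes 0.05 s, during which the arm holds its last target. There are 200 camera calls.

## Task

Pull the drawer of the small bench cabinet right open, use the red-handled scoop to move all the blue polishing chips from the white tray into the drawer, then push the drawer fully shut and stand the scoop back on its green mat. Keep the gripper's fingers off the chips in the tray: they leave it in the scoop, and only a chip that has spilt elsewhere may be picked up with the fingers. Leave the pots and the loupe alone.

Things in the scene. Friction and masses are not known exactly. Their poses are not given: they have to be found in the camera images.
- cabinet_drawer0_handle (a point): Middle of the drawer's brass bar handle. Level bar, 11 mm thick, 120 mm long along this frame's y, its centre line 35 mm in front of the drawer front (gap behind it 29 mm), 62 mm above the bench, 38 mm below the cabinet's top. This frame's x points from the drawer front into the cabinet: the drawer pulls out along -x of this frame.
- cabinet_drawer0 (a joint): How far the drawer is pulled out, in m: 0 = shut, 0.150 = stop. Light slide: 1 N of friction plus damping of 4 N per m/s; it stays where it is left.
- drawer_floor (a point): Centre of the drawer's inner floor, moves with the drawer; x points into the cabinet. Inside 175 (x) by 198 (y) mm, 56 mm deep; its rim is 78 mm and its 15 mm thick front panel 88 mm above the bench. Pulled right out, its inside from x = -87 to +50 mm is open to above; beyond that lies the cabinet's top board.
- cabinet: Small wooden bench cabinet with one drawer, fixed to the bench: 220 mm (x) by 240 mm (y), 100 mm high. Origin at the centre of its underside; its front looks to its own -x, roughly towards the robot.
- tray: White open drying tray, fixed to the bench: outside 300 mm (x) by 116 mm (y), 40 mm high; walls and floor 6 mm thick (inside 288 by 104 by 34 mm). Origin at the centre of its underside, +x roughly away from the robot. The chips start in its -x part; about 110 mm at the +x end starts empty, room to set the scoop down.
- mat: Green mat, fixed to the bench, 190 mm (x) by 130 mm (y), 4 mm thick: the scoop's place. Origin at the centre of its underside.
- scoop: Steel hand scoop, red handle, 0.18 to 0.28 kg, slippery (friction 0.3). Flat pan 72 mm long (x), 90 mm wide (y), floor 2 mm, walls 3 mm thick, 34 mm high at the back and sides; the front 26 mm (at +x) is a bare lip without side walls. Origin: centre of the pan's underside, z up. A post behind the back wall (to x = -44 mm) carries the handle. Starts on the mat, lip towards the robot.
- scoop_grip (a point): Grip point of the scoop, in the middle of its handle, at x = -5, z = 66 mm of the scoop, near above its centre of mass. The handle is a level bar over the pan, along the scoop's x from -36 to +30 mm, 16 mm thick (y), 26 mm high; pinch its flat sides across y from above, at any pitch. It pivots in the grip if the lip is pushed hard (over 8 N). Axes as the scoop's.
- scoop_lip (a point): Middle of the scoop pan's front lip, at its underside: x = +36 mm of the scoop. Axes as the scoop's.
- chip0: Blue ceramic polishing chip, clover-shaped: three balls of 20 mm diameter merged round the centre, about 37 mm across and 20 mm thick, 22 g, slippery on the tray and scoop (friction about 0.3). Lies flat, does not roll. Origin at its middle (10 mm above what it lies flat on). May be absent.
- chip1: Blue ceramic polishing chip, clover-shaped: three balls of 20 mm diameter merged round the centre, about 37 mm across and 20 mm thick, 22 g, slippery on the tray and scoop (friction about 0.3). Lies flat, does not roll. Origin at its middle (10 mm above what it lies flat on). May be absent.
- chip2: Blue ceramic polishing chip, clover-shaped: three balls of 20 mm diameter merged round the centre, about 37 mm across and 20 mm thick, 22 g, slippery on the tray and scoop (friction about 0.3). Lies flat, does not roll. Origin at its middle (10 mm above what it lies flat on). May be absent.
- chip3: Blue ceramic polishing chip, clover-shaped: three balls of 20 mm diameter merged round the centre, about 37 mm across and 20 mm thick, 22 g, slippery on the tray and scoop (friction about 0.3). Lies flat, does not roll. Origin at its middle (10 mm above what it lies flat on). May be absent.
- chip4: Blue ceramic polishing chip, clover-shaped: three balls of 20 mm diameter merged round the centre, about 37 mm across and 20 mm thick, 22 g, slippery on the tray and scoop (friction about 0.3). Lies flat, does not roll. Origin at its middle (10 mm above what it lies flat on). May be absent.
- chip5: Blue ceramic polishing chip, clover-shaped: three balls of 20 mm diameter merged round the centre, about 37 mm across and 20 mm thick, 22 g, slippery on the tray and scoop (friction about 0.3). Lies flat, does not roll. Origin at its middle (10 mm above what it lies flat on). May be absent.
- chip6: Blue ceramic polishing chip, clover-shaped: three balls of 20 mm diameter merged round the centre, about 37 mm across and 20 mm thick, 22 g, slippery on the tray and scoop (friction about 0.3). Lies flat, does not roll. Origin at its middle (10 mm above what it lies flat on). May be absent.
- chip7: Blue ceramic polishing chip, clover-shaped: three balls of 20 mm diameter merged round the centre, about 37 mm across and 20 mm thick, 22 g, slippery on the tray and scoop (friction about 0.3). Lies flat, does not roll. Origin at its middle (10 mm above what it lies flat on). May be absent.
- red_pot: Bystander: red closed plastic pot, 66 mm across, 32 mm high; origin at the centre of its underside.
- grey_pot: Bystander: grey closed plastic pot, 66 mm across, 32 mm high; origin at the centre of its underside.
- loupe: Bystander: black eye loupe, 52 mm across, 42 mm high, standing on its narrow end; origin at the centre of its underside.
Not all that is in view belongs to the job. Of the things that look like the mat, the larger one is meant. Several things look just like the scoop: the one meant starts farthest to the robot's left.

How it is judged (in metres and radians):
On the way, in this order (a step that is already met when the one before it is completed fails the run):
1. the drawer is pulled open (at least 100 mm) (value of joint cabinet_drawer0 above 0.1 m), for 0.2 s.
2. at least one chip lies in the scoop, lifted clear of the tray (chip above 80 mm) (((x of chip0 in the frame of scoop between -0.036 and 0.036 m and y of chip0 in the frame of scoop between -0.045 and 0.045 m and z of chip0 in the frame of scoop between 0 and 0.06 m and height (world z) of chip0 above 0.08 m) or (x of chip1 in the frame of scoop between -0.036 and 0.036 m and y of chip1 in the frame of scoop between -0.045 and 0.045 m and z of chip1 in the frame of scoop between 0 and 0.06 m and height (world z) of chip1 above 0.08 m) or (x of chip2 in the frame of scoop between -0.036 and 0.036 m and y of chip2 in the frame of scoop between -0.045 and 0.045 m and z of chip2 in the frame of scoop between 0 and 0.06 m and height (world z) of chip2 above 0.08 m) or (x of chip3 in the frame of scoop between -0.036 and 0.036 m and y of chip3 in the frame of scoop between -0.045 and 0.045 m and z of chip3 in the frame of scoop between 0 and 0.06 m and height (world z) of chip3 above 0.08 m) or (x of chip4 in the frame of scoop between -0.036 and 0.036 m and y of chip4 in the frame of scoop between -0.045 and 0.045 m and z of chip4 in the frame of scoop between 0 and 0.06 m and height (world z) of chip4 above 0.08 m) or (x of chip5 in the frame of scoop between -0.036 and 0.036 m and y of chip5 in the frame of scoop between -0.045 and 0.045 m and z of chip5 in the frame of scoop between 0 and 0.06 m and height (world z) of chip5 above 0.08 m) or (x of chip6 in the frame of scoop between -0.036 and 0.036 m and y of chip6 in the frame of scoop between -0.045 and 0.045 m and z of chip6 in the frame of scoop between 0 and 0.06 m and height (world z) of chip6 above 0.08 m) or (x of chip7 in the frame of scoop between -0.036 and 0.036 m and y of chip7 in the frame of scoop between -0.045 and 0.045 m and z of chip7 in the frame of scoop between 0 and 0.06 m and height (world z) of chip7 above 0.08 m))), for 0.2 s.
3. all the chips are in the drawer (x of chip0 in the frame of drawer_floor between -0.092 and 0.092 m and y of chip0 in the frame of drawer_floor between -0.103 and 0.103 m and z of chip0 in the frame of drawer_floor between -0.005 and 0.056 m and x of chip1 in the frame of drawer_floor between -0.092 and 0.092 m and y of chip1 in the frame of drawer_floor between -0.103 and 0.103 m and z of chip1 in the frame of drawer_floor between -0.005 and 0.056 m and x of chip2 in the frame of drawer_floor between -0.092 and 0.092 m and y of chip2 in the frame of drawer_floor between -0.103 and 0.103 m and z of chip2 in the frame of drawer_floor between -0.005 and 0.056 m and x of chip3 in the frame of drawer_floor between -0.092 and 0.092 m and y of chip3 in the frame of drawer_floor between -0.103 and 0.103 m and z of chip3 in the frame of drawer_floor between -0.005 and 0.056 m and x of chip4 in the frame of drawer_floor between -0.092 and 0.092 m and y of chip4 in the frame of drawer_floor between -0.103 and 0.103 m and z of chip4 in the frame of drawer_floor between -0.005 and 0.056 m and x of chip5 in the frame of drawer_floor between -0.092 and 0.092 m and y of chip5 in the frame of drawer_floor between -0.103 and 0.103 m and z of chip5 in the frame of drawer_floor between -0.005 and 0.056 m and x of chip6 in the frame of drawer_floor between -0.092 and 0.092 m and y of chip6 in the frame of drawer_floor between -0.103 and 0.103 m and z of chip6 in the frame of drawer_floor between -0.005 and 0.056 m and x of chip7 in the frame of drawer_floor between -0.092 and 0.092 m and y of chip7 in the frame of drawer_floor between -0.103 and 0.103 m and z of chip7 in the frame of drawer_floor between -0.005 and 0.056 m), for 0.2 s.
At the end, for the whole second after the job is handed in: Every chip lies in the drawer, the drawer is shut to within 8 mm, and the scoop stands upright and still on the mat, released, its middle within 65 mm (along) and 45 mm (across) of the mat's middle (all of step 3 and value of joint cabinet_drawer0 below 0.008 m and x of scoop in the frame of mat between -0.065 and 0.065 m and y of scoop in the frame of mat between -0.045 and 0.045 m and z of scoop in the frame of mat between -0.002 and 0.01 m and angle between scoop's own z axis and vertical below 0.1 rad and linear speed of scoop below 0.02 m/s and contact force between the fingers and scoop below 0.1 N); the robot touches nothing.
It fails at once if the fingers touch a chip that is in the tray ((contact force between the fingers and chip0 above 0.5 N and x of chip0 in the frame of tray between -0.144 and 0.144 m and y of chip0 in the frame of tray between -0.052 and 0.052 m and z of chip0 in the frame of tray between 0 and 0.04 m) or (contact force between the fingers and chip1 above 0.5 N and x of chip1 in the frame of tray between -0.144 and 0.144 m and y of chip1 in the frame of tray between -0.052 and 0.052 m and z of chip1 in the frame of tray between 0 and 0.04 m) or (contact force between the fingers and chip2 above 0.5 N and x of chip2 in the frame of tray between -0.144 and 0.144 m and y of chip2 in the frame of tray between -0.052 and 0.052 m and z of chip2 in the frame of tray between 0 and 0.04 m) or (contact force between the fingers and chip3 above 0.5 N and x of chip3 in the frame of tray between -0.144 and 0.144 m and y of chip3 in the frame of tray between -0.052 and 0.052 m and z of chip3 in the frame of tray between 0 and 0.04 m) or (contact force between the fingers and chip4 above 0.5 N and x of chip4 in the frame of tray between -0.144 and 0.144 m and y of chip4 in the frame of tray between -0.052 and 0.052 m and z of chip4 in the frame of tray between 0 and 0.04 m) or (contact force between the fingers and chip5 above 0.5 N and x of chip5 in the frame of tray between -0.144 and 0.144 m and y of chip5 in the frame of tray between -0.052 and 0.052 m and z of chip5 in the frame of tray between 0 and 0.04 m) or (contact force between the fingers and chip6 above 0.5 N and x of chip6 in the frame of tray between -0.144 and 0.144 m and y of chip6 in the frame of tray between -0.052 and 0.052 m and z of chip6 in the frame of tray between 0 and 0.04 m) or (contact force between the fingers and chip7 above 0.5 N and x of chip7 in the frame of tray between -0.144 and 0.144 m and y of chip7 in the frame of tray between -0.052 and 0.052 m and z of chip7 in the frame of tray between 0 and 0.04 m)).
It fails at once if a bystander (pot or loupe) is moved by more than 30 mm (distance of any of red_pot, grey_pot, loupe from where it was at the start of the episode above 0.03 m).
Of chip0, chip1, chip2, chip3, chip4, chip5, chip6, chip7 only 6 to 8 are there at a start; the rules pass over those that are not, and their reading is None.
At some moment in a run one of scoop, chip0, chip1, chip2, chip3, chip4, chip5, chip6, chip7 may be knocked a few centimetres aside while the robot is not near it.
It also fails if it takes over 192 s, if anything falls off the work surface, if the arm or the gripper's body presses on something with over 40 N, if the wrist force passes 120 N, or if a joint passes its speed limit or range.

## Working session

There is one attempt and no reset: what is moved stays moved. The work goes in short steps, Python scripts to look and compute and a tool call to move; the robot and the scene stay as the last step left them, time stands still between calls to the robot, and variables do not carry over. Pictures are saved under pics/ and viewed, at most 14 in all, crops included, and the job is handed in when it is done.

Besides the shell and the picture viewer there is one more tool, called after ">>>" by a JSON object that holds its "method" and its "body". servo_tool: Moves the arm, as the interface text tells. Its arguments: {"type":"object","properties":{"moves":{"type":"array"}},"required":["moves"]}

```bash
ls; mkdir -p pics; cat > h.py <<'E'
from cell import *
import numpy as np, cv2
def grab(n):
    c=get_calibration(n); im,d=read_camera(n); return im,d,c
def cloud(d,c):
    K,R,t=[np.array(c[k],float) for k in 'KRt']
    v,u=np.mgrid[:d.shape[0],:d.shape[1]]
    P=np.stack([(u-K[0,2])/K[0,0]*d,(v-K[1,2])/K[1,1]*d,d],-1)
    return (P-t)@R
E
python3 - <<'E'
from h import *
print(state())
for n in('top','side'):
    im,d,c=grab(n); cv2.imwrite(f'pics/{n}0.png',im); np.savez(f'{n}0.npz',im=im,d=d,X=cloud(d,c)); print(n,c)
E
```

```text
pics
{'t': 0.0, 'joints': array([-1.43360287e+00,  4.91549262e-01,  1.55945805e+00,  7.48795246e-06,
        1.09172951e+00, -1.05600046e-01]), 'qvel': array([-0.00108283,  0.00140484,  0.00051578, -0.00064007,  0.00116656,
       -0.00090959]), 'tau': array([ 2.32234117e-03, -6.12631559e+01, -2.58184379e+01,  6.94011035e-02,
        4.81892203e-02, -6.11601854e-05]), 'eef_pos': array([ 150.24800449, -606.40765779,  214.06519492]), 'tcp_rot': array([-3.14045556e+00, -1.27203670e-04,  2.42789979e-01]), 'ft_force': array([ 0.45893226, -0.74188125, -0.79809193]), 'moment': array([ 0.04671789, -0.02178172,  0.01613069]), 'grip_force': 0.0, 'opening': 1.0037999657630694}
top {'K': array([[450.30951007,   0.        , 281.82129006],
       [  0.        , 450.30951007, 211.65322338],
       [  0.        ,   0.        ,   1.        ]]), 'R': array([[-0.0229724 , -0.99945866, -0.02355118],
       [-0.98579279,  0.02656641, -0.16585173],
       [ 0.16638762,  0.01940657, -0.98586944]]), 't': array([-60.50138438, 556.83027729, 980.41055941])}
side {'K': array([[489.52422737,   0.        , 276.34863137],
       [  0.        , 489.52422737, 213.31727794],
       [  0.        ,   0.        ,   1.        ]]), 'R': array([[ 7.78262626e-01, -6.27938915e-01, -5.56306096e-05],
       [-3.57281339e-01, -4.42738865e-01, -8.22394274e-01],
       [ 5.16388739e-01,  6.40058603e-01, -5.68917968e-01]]), 't': array([-500.2737772 ,  207.08215968, 1151.33947455])}
```

View pics/top0.png

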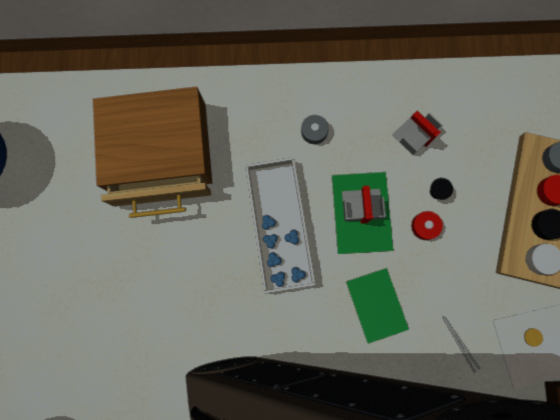

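View pics/side0.png

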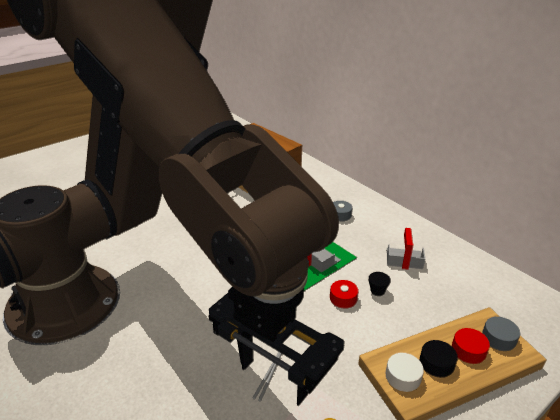

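The top view shows the cabinet at (150,140) with its handle at (157,212), the tray at (282,225) with 6 chips at its robot end, and the scoop on the larger mat at (363,205). The pots are at (315,129) and (428,226), and the loupe is at (441,188). The side view is largely blocked by the arm.

```bash
cat > m.py <<'E'
from h import *
z=np.load('top0.npz'); im,d,X=z['im'],z['d'],z['X']
hsv=cv2.cvtColor(im,cv2.COLOR_BGR2HSV); H,S,V=cv2.split(hsv)
def rect(m,name,zz=None):
    P=X[m&(d>0)]; 
    r=cv2.minAreaRect(P[:,:2].astype(np.float32)); bx=cv2.boxPoints(r)
    # direction of edge nearest to x
    e=[bx[1]-bx[0],bx[2]-bx[1]]; a=[(np.arctan2(q[1],q[0])+np.pi/2)%np.pi-np.pi/2 for q in e]
    print(name,len(P),'c',np.round(r[0],1),'edges',[(round(float(np.linalg.norm(q)),1),round(float(b),3)) for q,b in zip(e,a)],'z',np.round(np.percentile(P[:,2],[2,50,98]),1))
def comps(m,name,mn=20):
    n,l,s,c=cv2.connectedComponentsWithStats(m.astype(np.uint8))
    for i in range(1,n):
        if s[i,4]>=mn: rect(l==i,name+str(np.round(c[i]).astype(int)))
comps((H>50)&(H<75)&(S>120)&(V>50),'green',200)
comps(((H<8)|(H>172))&(S>150)&(V>70),'red')
comps((H>95)&(H<125)&(S>100)&(V>40)&(X[...,0]<800)&(np.abs(X[...,1])<300),'blue',30)
comps((X[...,2]>92)&(X[...,2]<108)&(X[...,1]>50)&(X[...,0]>550),'cabtop',500)
comps((X[...,2]>50)&(X[...,2]<75)&(X[...,1]>80)&(H>15)&(H<35)&(S>130),'brass',20)
comps((X[...,2]>33)&(X[...,2]<46)&(np.abs(X[...,1])<160)&(S<60),'trayrim',60)
comps((X[...,2]>20)&(X[...,2]<45)&(S<80)&(V<150)&(np.abs(X[...,1]+150)<80),'scoopwall',20)
E
python3 m.py
```

```text
green[361 217] 2896 c [ 555.9 -262.3] edges [(128.0, -1.536), (187.5, 0.035)] z [1.1 4.9 9. ]
green[377 305] 2742 c [ 340.4 -285.9] edges [(97.7, -1.273), (143.7, 0.297)] z [0.2 4.2 7.9]
red[426 124] 227 c [ 756.3 -419.7] edges [(54.5, -0.822), (71.6, 0.749)] z [ 9.8 79.5 83. ]
red[552 189] 403 c [ 588.2 -675.7] edges [(64.4, -0.09), (37.5, 1.481)] z [59.2 63.2 66.7]
red[367 202] 251 c [ 565.9 -269.5] edges [(31.1, -1.544), (72.2, 0.027)] z [76.6 83.7 87. ]
red[427 225] 576 c [ 516.9 -407.3] edges [(62.7, -0.449), (69.9, 1.122)] z [26.5 33.1 37.4]
blue[268 222] 118 c [535.7 -43.4] edges [(28.1, -0.003), (28.1, 1.568)] z [20.2 24.8 29.6]
blue[292 237] 118 c [501.6 -96.8] edges [(27.6, -0.371), (29.7, 1.2)] z [19.8 24.7 28.5]
blue[270 240] 119 c [490.8 -45.6] edges [(28.1, -1.533), (27.6, 0.038)] z [20.7 24.9 29.1]
blue[273 260] 122 c [449.6 -53.5] edges [(27.5, -0.011), (27.5, 1.56)] z [19.4 24.4 28.5]
blue[297 274] 123 c [ 413.1 -107.4] edges [(29.3, -0.026), (27.3, 1.544)] z [20.6 25.5 30.2]
blue[278 279] 118 c [404.1 -59.3] edges [(27.0, -0.038), (27.4, 1.533)] z [21.2 25.  29. ]
cabtop[147 136] 9489 c [729.  222.4] edges [(241.5, -1.481), (208.2, 0.09)] z [ 96.3 100.3 103.8]
brass[159 203] 519 c [576.2 203.8] edges [(225.6, -1.454), (44.7, 0.117)] z [51.2 66.2 73.6]
trayrim[309 127] 147 c [ 758.9 -141.5] edges [(47.6, -0.597), (38.4, 0.974)] z [33.  34.6 38. ]
trayrim[279 224] 973 c [530.3 -66.9] edges [(116.1, -1.435), (300.2, 0.136)] z [35.2 40.4 44.2]
scoopwall[314 128] 595 c [ 758.5 -155.5] edges [(64.4, -0.03), (62.3, 1.541)] z [23.4 32.7 37.3]
scoopwall[300 225] 520 c [ 532.9 -106.3] edges [(72.0, -1.569), (303.5, 0.002)] z [23.3 40.2 44.1]
scoopwall[345 210] 54 c [ 558.5 -219.5] edges [(10.3, -1.358), (47.1, 0.213)] z [23.2 37.  42.3]
```

```bash
cat >> m.py <<'E'
print('---')
red=((H<8)|(H>172))&(S>150)&(V>70)&(np.abs(X[...,1]+270)<60)&(np.abs(X[...,0]-560)<80)
for a in (78,81): rect(red&(X[...,2]>a),'handle>%d'%a)
def loc(P,c,a):
    q=P[:,:2]-c; return np.c_[q@[np.cos(a),np.sin(a)],q@[-np.sin(a),np.cos(a)]]
b=(X[...,2]>85)&(X[...,2]<115)&(X[...,1]>50)&(X[...,0]>550)
q=loc(X[b],[729,222.4],.09); print('cab local ext',np.percentile(q,[.5,99.5],axis=0).round(1))
b=(X[...,1]>50)&(X[...,0]>500)&(X[...,2]>40)&(X[...,2]<85)
P=X[b];q=loc(P,[729,222.4],.09)
for lo in range(-180,-100,6):
    s=(q[:,0]>=lo)&(q[:,0]<lo+6)
    if s.sum()>3: print(lo,s.sum(),np.percentile(q[s,1],[2,98]).round(0),np.percentile(P[s,2],[5,50,95]).round(0))
T=np.array([[535.7,-43.4],[501.6,-96.8],[490.8,-45.6],[449.6,-53.5],[413.1,-107.4],[404.1,-59.3]])
print(loc(T,[530.3,-66.9],.136).round(0))
bb=(X[...,2]>33)&(X[...,2]<46)&(np.abs(X[...,1])<160)&(S<60)&(X[...,0]<700)
q=loc(X[bb],[530.3,-66.9],.136);print('tray ext',np.percentile(q,[.5,99.5],axis=0).round(1))
for n,m in(('+x end',np.abs(q[:,0])>138),):
  pass
for sy in(-1,1):
  s=(q[:,1]*sy>48); print(sy,np.polyfit(q[s,0],q[s,1],1))
c=get_calibration('top');print('cam',-np.array(c['R']).T@c['t'])
E
python3 m.py | sed -n '/---/,$p'
```

```text
---
handle>78 243 c [ 565.7 -262.2] edges [(16.5, -1.527), (72.0, 0.044)] z [79.1 83.7 87. ]
handle>81 223 c [ 565.6 -262.2] edges [(16.5, -1.527), (71.7, 0.044)] z [81.3 83.8 87. ]
cab local ext [[-134.8 -120. ]
 [ 101.2  118.9]]
-180 69 [-61.  58.] [61. 66. 69.]
-174 153 [-62.  61.] [64. 68. 71.]
-168 66 [-60.  58.] [63. 66. 70.]
-162 19 [-54.  52.] [64. 67. 69.]
-156 15 [-55.  51.] [63. 66. 68.]
-150 23 [-55.  54.] [62. 65. 68.]
-144 20 [-55.  55.] [62. 66. 70.]
-138 467 [-115.  111.] [43. 64. 83.]
-132 24 [-117.   80.] [47. 84. 85.]
-126 24 [-117.  106.] [47. 84. 85.]
-120 161 [-101.  102.] [75. 78. 81.]
-114 31 [-105.  104.] [63. 76. 81.]
-108 79 [-119.  119.] [46. 70. 80.]
-102 41 [-120.  120.] [43. 64. 81.]
[[   9.   23.]
 [ -32.  -26.]
 [ -36.   26.]
 [ -78.   24.]
 [-122.  -24.]
 [-124.   25.]]
tray ext [[-149.9  -57.9]
 [ 149.5   58. ]]
-1 [-1.42103524e-03 -5.46112563e+01]
1 [2.32467168e-03 5.49146506e+01]
cam [ 384.40122987  -94.28801986 1057.48319325]
```

>>> {"method": "servo_tool", "body": {"moves": [0.875,0.75,0,0.25,0.35,0.875,0.75,0,0.25,0.35,0.875,0.75,0,0.25,0.35,0.875,0.75,0,0.25,0.35,0.875,0.75,0,0.25,0.35,0.875,0.75,0,0.25,0.35,0.875,0.75,0,0.25,0.35,0.875,0.75,0,0.25,0.35,0.875,0.75,0,0.25,0.35,0.875,0.75,0,0.25,0.35,0.875,0.75,0,0.25,0.35,0.875,0.75,0,0.25,0.35]}}

```text
t: 1.1
eef_pos: [504.1, -302.4, 214.4]
tcp_rot: [3.141, -0.001, 1.032]
ft_force: [0.2, -0.5, -0.5]
opening: 0.352
grip_force: 0.0
```

>>> {"method": "servo_tool", "body": {"moves": [0.14,1,-0.1,0.2,0.35,0.14,1,-0.1,0.2,0.35,0.14,1,-0.1,0.2,0.35,0.14,1,-0.1,0.2,0.35,0.14,1,-0.1,0.2,0.35,0.14,1,-0.1,0.2,0.35,0.14,1,-0.1,0.2,0.35,0.14,1,-0.1,0.2,0.35,0.14,1,-0.1,0.2,0.35,0.14,1,-0.1,0.2,0.35,0.14,1,-0.1,0.2,0.35]}}

```text
t: 2.02
eef_pos: [556.1, 97.8, 173.8]
tcp_rot: [-3.141, -0.001, 1.66]
ft_force: [0.3, -0.3, 0.1]
opening: 0.35
grip_force: 0.0
```

```bash
python3 -c "
from cell import *;s=state();print(s['eef_pos'],s['tcp_rot'],s['joints'])"
```

```text
[556.14071591  97.78832012 173.82149654] [-3.14081879e+00 -7.26931961e-04  1.66045019e+00] [ 5.67433125e-02  4.51673254e-01  1.75567222e+00  8.71305276e-04
  9.35044717e-01 -3.34284781e-02]
```

>>> {"method": "servo_tool", "body": {"moves": [0.001,0.268,0,0,0.35,0.001,0.268,0,0,0.35,0.001,0.268,0,0,0.35,0.001,0.268,-0.1,0,0.35,0.001,0.268,-0.2,0,0.35,0.001,0.268,-0.25,0,0.35,0.001,0.268,-0.29,0,0.35,0.001,0.268,-0.32,0,0.35,0.001,0.268,-0.32,0,0.35,0.001,0.268,-0.32,0,0,0.001,0.268,-0.32,0,0,0.001,0.268,-0.32,0,0]}}

```text
t: 3.02
eef_pos: [557.3, 200.5, 47.9]
tcp_rot: [3.14, -0.0, 1.656]
ft_force: [0.9, -0.2, 0.1]
opening: 0.196
grip_force: 0.0
```

>>> {"method": "servo_tool", "body": {"moves": [0,0,0,0,0,0,0,0,0,0,0,0,0,0,0,-0.04,-0.004,0,0,0,-0.09,-0.008,0,0,0,-0.14,-0.013,0,0,0,-0.19,-0.017,0,0,0,-0.24,-0.022,0,0,0,-0.28,-0.025,0,0,0,-0.31,-0.028,0,0,0,-0.32,-0.029,0,0,0,-0.32,-0.029,0,0,0]}}

```text
t: 4.02
eef_pos: [429.5, 189.3, 47.7]
tcp_rot: [3.138, -0.001, 1.657]
ft_force: [0.9, 0.6, 8.4]
opening: 0.109
grip_force: 30.0
```

>>> {"method": "servo_tool", "body": {"moves": [-0.01,-0.001,0,0,0,-0.02,-0.002,0,0,0,-0.03,-0.003,0,0,0,-0.03,-0.003,0,0,0]}}

```text
t: 4.35
eef_pos: [429.4, 189.6, 48.0]
tcp_rot: [3.114, -0.004, 1.656]
ft_force: [52.8, -4.8, -33.1]
opening: 0.107
grip_force: 30.0
```

>>> {"method": "servo_tool", "body": {"moves": [0.03,0.003,0,0,0.4,0.03,0.003,0,0,0.4,0.03,0.003,0,0,0.4,0.03,0.003,0.1,0,0.4,0.03,0.003,0.2,0,0.4,0.03,0.003,0.3,0,0.4,0.13,-0.1,0.35,-0.04,0.4,0.23,-0.2,0.35,-0.08,0.4,0.33,-0.3,0.35,-0.12,0.4,0.37,-0.4,0.35,-0.16,0.4,0.37,-0.5,0.35,-0.2,0.4,0.37,-0.5,0.35,-0.2,0.4]}}

```text
t: 5.35
eef_pos: [564.1, -13.1, 186.4]
tcp_rot: [-3.14, 0.0, 1.021]
ft_force: [1.0, 1.1, -0.4]
opening: 0.4
grip_force: 0.0
```

```bash
python3 - <<'E'
from h import *
im,d,c=grab('top'); cv2.imwrite('pics/top1.png',im); np.savez('top0.npz',im=im,d=d,X=cloud(d,c))
E
python3 m.py|egrep -v 'brass|scoopw'; python3 -c "
from cell import *;s=state();print(s['eef_pos'],s['tcp_rot'])"
```

```text
green[361 217] 2880 c [ 556.1 -262.2] edges [(127.4, -1.541), (187.6, 0.03)] z [1.1 5.  8.9]
green[377 305] 2735 c [ 340.5 -285.7] edges [(97.9, -1.273), (143.3, 0.298)] z [0.4 4.3 8.2]
red[426 125] 326 c [ 755.  -419.1] edges [(53.1, -0.847), (71.2, 0.724)] z [14.9 78.4 83.1]
red[550 190] 554 c [ 587.3 -676. ] edges [(65.9, -0.002), (40.5, 1.568)] z [41.1 62.2 67. ]
red[367 204] 261 c [ 565.9 -268. ] edges [(27.5, -1.53), (72.4, 0.041)] z [35.3 83.4 87.5]
red[427 225] 597 c [ 517.4 -406. ] edges [(61.2, -0.025), (65.8, 1.546)] z [19.5 32.8 36.9]
blue[268 222] 115 c [501.9 -49.9] edges [(22.5, -1.455), (91.7, 0.116)] z [ 19.4  26.7 526.7]
blue[292 237] 111 c [498.9 -93.7] edges [(27.7, -0.006), (27.7, 1.565)] z [21.3 24.8 29.5]
blue[270 240] 117 c [474.6 -45.4] edges [(27.8, -1.564), (59.7, 0.007)] z [20.3 25.3 31.1]
blue[273 260] 121 c [449.6 -53.4] edges [(27.6, -0.008), (27.6, 1.563)] z [20.6 24.7 29.1]
blue[297 274] 123 c [ 413.1 -107.4] edges [(29.3, -0.012), (27.5, 1.559)] z [20.7 24.8 28.8]
blue[278 279] 117 c [404.  -59.4] edges [(27.0, -0.021), (27.3, 1.55)] z [20.7 24.9 29.
[... 640 characters left out ...]
04.] [49. 72. 80.]
-156 24 [ 98. 104.] [42. 65. 80.]
-150 23 [ 97. 103.] [45. 66. 80.]
-144 23 [ 98. 103.] [46. 67. 79.]
-138 22 [ 98. 103.] [41. 66. 78.]
-132 25 [ 98. 105.] [43. 72. 80.]
-126 26 [ 98. 105.] [44. 66. 81.]
-120 21 [ 99. 105.] [46. 69. 80.]
-114 25 [ 98. 104.] [44. 68. 80.]
-108 40 [ 97. 120.] [49. 71. 80.]
-102 19 [ 98. 112.] [44. 63. 79.]
[[   9.   23.]
 [ -32.  -26.]
 [ -36.   26.]
 [ -78.   24.]
 [-122.  -24.]
 [-124.   25.]]
tray ext [[-149.9  -57.8]
 [ 148.2   58.1]]
-1 [-1.08376777e-03 -5.46065773e+01]
1 [9.32096148e-03 5.56757379e+01]
cam [ 384.40122987  -94.28801986 1057.48319325]
[566.26026894 -19.08005193 186.36412704] [3.14058745e+00 1.15562131e-03 1.02352892e+00]
```

>>> {"method": "servo_tool", "body": {"moves": [0.003,-0.608,0,-0.313,0.4,0.003,-0.608,0,-0.313,0.4,0.003,-0.608,0,-0.313,0.4,0.003,-0.608,0,-0.313,0.4,0.003,-0.608,0,-0.313,0.4,0.003,-0.608,0,-0.313,0.4,0.003,-0.608,0,-0.313,0.4,0.003,-0.608,0,-0.313,0.4,0.003,-0.608,-0.08,-0.313,0.4,0.003,-0.608,-0.16,-0.313,0.4,0.003,-0.608,-0.16,-0.313,0.4]}}

```text
t: 6.32
eef_pos: [562.7, -253.0, 117.5]
tcp_rot: [-3.137, 0.008, 0.045]
ft_force: [0.1, 1.0, -1.2]
opening: 0.399
grip_force: 0.0
```

>>> {"method": "servo_tool", "body": {"moves": [0,0,0,0,0.4,0,0,0,0,0.4]}}

```text
t: 6.48
eef_pos: [566.0, -254.9, 124.0]
tcp_rot: [3.141, -0.001, 0.045]
ft_force: [-0.3, -0.0, 0.5]
opening: 0.398
grip_force: 0.0
```

>>> {"method": "servo_tool", "body": {"moves": [0.004,-0.0185,0,0,0.4,0.004,-0.0185,-0.06,0,0.4,0.004,-0.0185,-0.12,0,0.4,0.004,-0.0185,-0.16,0,0.4,0.004,-0.0185,-0.182,0,0.4,0.004,-0.0185,-0.182,0,0.4,0.004,-0.0185,-0.182,0,0,0.004,-0.0185,-0.182,0,0,0.004,-0.0185,-0.182,0,0,0.004,-0.0185,-0.182,0,0,0.004,-0.0185,-0.182,0,0,0.004,-0.0185,-0.182,0,0]}}

```text
t: 7.48
eef_pos: [567.7, -262.6, 50.9]
tcp_rot: [3.141, -0.001, 0.045]
ft_force: [-0.7, 1.4, 6.3]
opening: 0.167
grip_force: 30.0
```

>>> {"method": "servo_tool", "body": {"moves": [0,0,0.06,0,0,0,0,0.14,0,0,0,0,0.2,0,0,0.05,0.15,0.2,0.01,0,0.09,0.25,0.2,0.02,0,0.12,0.35,0.2,0.0285,0,0.151,0.45,0.2,0.0285,0,0.151,0.5,0.2,0.0285,0,0.151,0.5225,0.2,0.0285,0,0.151,0.5225,0.2,0.0285,0,0.151,0.5225,0.2,0.0285,0,0.151,0.5225,0.2,0.0285,0]}}

```text
t: 8.48
eef_pos: [627.6, -54.4, 129.8]
tcp_rot: [3.141, 0.0, 0.134]
ft_force: [0.7, 0.7, -1.6]
opening: 0.166
grip_force: 30.0
```

```bash
python3 - <<'E'
from h import *
im,d,c=grab('wrist'); cv2.imwrite('pics/wr1.png',im)
im,d,c=grab('side'); cv2.imwrite('pics/side1.png',im[100:350,200:480])
s=state();print(s['eef_pos'],s['tcp_rot'],s['opening'])
E
```

```text
[627.55405703 -54.87636484 129.84228716] [3.14139424e+00 1.63257592e-04 1.32706950e-01] 0.16460543283011958
```

View pics/wr1.png

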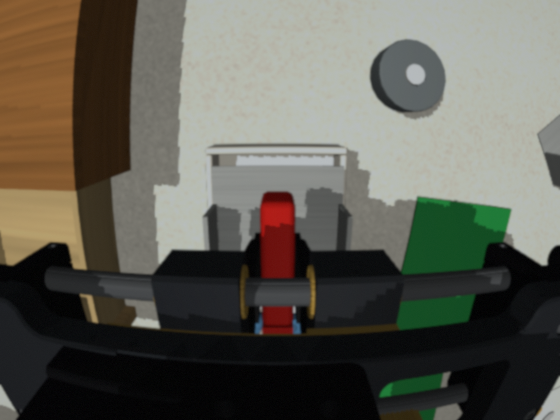

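View pics/side1.png

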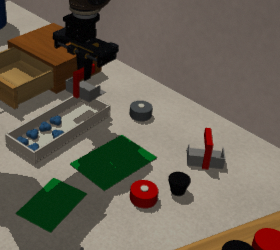

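```bash
cat >> h.py <<'E'
def fcloud(d,c):
    K,R,t=[np.array(c[k],float) for k in 'KRt']
    v,u=np.mgrid[:d.shape[0],:d.shape[1]]
    x=(u-K[0,2])/K[0,0]; y=(v-K[1,2])/K[1,1]; r=np.hypot(x,y)+1e-9
    s=np.tan(np.minimum(r,1.5))/r
    P=np.stack([x*s*d,y*s*d,d],-1); return (P-t)@R
E
python3 - <<'E'
from h import *
im,d,c=grab('wrist'); X=fcloud(d,c)
p=state()['eef_pos']; a=.134
for u in(230,240,278,320):
  for v in range(145,250,7):
    q=X[v,u]-p; print(u,v,(q[:2]@[np.cos(a),np.sin(a)]).round(0),(q[:2]@[-np.sin(a),np.cos(a)]).round(0),X[v,u,2].round(0),im[v,u])
E
```

```text
230 145 54.0 40.0 23.0 [89 96 97]
230 152 49.0 38.0 39.0 [171 178 176]
230 159 40.0 43.0 6.0 [122 130 133]
230 166 44.0 31.0 85.0 [127 131 130]
230 173 39.0 32.0 84.0 [141 145 142]
230 180 34.0 32.0 86.0 [140 144 141]
230 187 29.0 32.0 84.0 [136 140 137]
230 194 25.0 32.0 85.0 [139 142 140]
230 201 20.0 32.0 84.0 [142 145 143]
230 208 15.0 32.0 85.0 [122 124 123]
230 215 10.0 33.0 85.0 [90 91 90]
230 222 4.0 33.0 84.0 [86 89 87]
230 229 -0.0 33.0 86.0 [87 89 87]
230 236 -6.0 33.0 86.0 [89 91 90]
230 243 -11.0 33.0 85.0 [87 90 88]
240 145 54.0 31.0 24.0 [88 94 95]
240 152 49.0 30.0 41.0 [168 175 172]
240 159 40.0 34.0 7.0 [191 188 183]
240 166 44.0 25.0 84.0 [147 148 145]
240 173 39.0 25.0 85.0 [140 143 141]
240 180 34.0 25.0 86.0 [139 143 140]
240 187 29.0 25.0 85.0 [137 140 138]
240 194 25.0 25.0 85.0 [138 142 140]
240 201 20.0 25.0 85.0 [141 144 142]
240 208 15.0 25.0 85.0 [139 143 140]
240 215 10.0 25.0 85.0 [127 130 128]
240 222 4.0 26.0 84.0 [129 132 130]
240 229 -1.0 26.0 84.0 [91 93 92]
240 236 -6.0 26.0 85.0 [109 112 110]
240 243 -11.0 26.0 86.0 [115 118 116]
278 145 54.0 -1.
[... 384 characters left out ...]
74]
278 222 29.0 -1.0 161.0 [ 23  28 167]
278 229 26.0 -1.0 162.0 [ 14  18 109]
278 236 23.0 -1.0 163.0 [ 12  16 108]
278 243 19.0 -1.0 162.0 [ 13  16 109]
320 145 54.0 -37.0 24.0 [ 95 101 102]
320 152 49.0 -34.0 40.0 [168 176 174]
320 159 40.0 -39.0 7.0 [190 187 182]
320 166 44.0 -29.0 85.0 [147 148 145]
320 173 39.0 -29.0 86.0 [137 140 138]
320 180 34.0 -29.0 84.0 [137 141 139]
320 187 30.0 -29.0 85.0 [107 111 108]
320 194 25.0 -29.0 86.0 [88 90 89]
320 201 20.0 -29.0 86.0 [88 90 88]
320 208 15.0 -30.0 84.0 [89 91 89]
320 215 10.0 -30.0 86.0 [90 93 90]
320 222 5.0 -30.0 86.0 [91 93 92]
320 229 -0.0 -30.0 85.0 [90 93 91]
320 236 -6.0 -30.0 85.0 [92 94 92]
320 243 -11.0 -31.0 85.0 [93 95 94]
```

The wrist view shows the scoop's bare lip pointing away from the robot (rows 165-205), so it needs a half turn. The tray end is visible at row 150.

>>> {"method": "servo_tool", "body": {"moves": [0,0,0,0.5,0,0,0,0,0.5,0,0,0,0,0.5,0,0,0,0,0.5,0,0,0,0,0.5,0,0,0,0,0.5,0,0,0,0,0.5,0,0,0,0,0.5,0,0,0,0,0.5,0,0,0,0,0.5,0,0,0,0,0.5,0,0,0,0,0.5,0]}}

```text
t: 9.63
eef_pos: [627.6, -54.5, 129.8]
tcp_rot: [-3.142, 0.0, 1.639]
ft_force: [-0.0, -0.5, -2.7]
opening: 0.162
grip_force: 30.0
```

>>> {"method": "servo_tool", "body": {"moves": [0,0,0,0.522,0,0,0,0,0.522,0,0,0,0,0.522,0,0,0,0,0.522,0,0,0,0,0.522,0,0,0,0,0.522,0,0,0,0,0.522,0,0,0,0,0.522,0,0,0,0,0.522,0,0,0,0,0.522,0,0,0,0,0.522,0,0,0,0,0.522,0]}}

```text
t: 10.63
eef_pos: [627.6, -54.6, 129.9]
tcp_rot: [3.142, -0.0, 3.139]
ft_force: [0.0, 0.4, -3.3]
opening: 0.167
grip_force: 30.0
```

>>> {"method": "servo_tool", "body": {"moves": [0,0,0,0.02,0,0,0,0,0.02,0]}}

```text
t: 10.8
eef_pos: [627.6, -54.4, 129.9]
tcp_rot: [3.142, -0.0, -3.084]
ft_force: [-0.4, 0.2, -2.0]
opening: 0.166
grip_force: 30.0
```

```bash
cat > wr.py <<'E'
import sys
from h import *
im,d,c=grab('top'); X=cloud(d,c); np.savez('top0.npz',im=im,d=d,X=X)
iw,dw,cw=grab('wrist')
if len(sys.argv)>1: cv2.imwrite(f'pics/{sys.argv[1]}.png',np.vstack([im[100:350,80:480],cv2.resize(iw,(400,300))]))
s=state();p=s['eef_pos'];print(p.round(1),s['tcp_rot'].round(3),s['joints'].round(2),s['t'])
u=np.array([.9909,.1346]);v=np.array([-.1346,.9909])
q=(p[:2]-[530.1,-66.9]);print('tcp tray-local',(q@u).round(1),(q@v).round(1))
hsv=cv2.cvtColor(im,cv2.COLOR_BGR2HSV);H,S,V=cv2.split(hsv)
m=((H>95)&(H<125)&(S>100)&(V>40)&(X[...,0]<850)&(np.abs(X[...,1])<350)).astype(np.uint8)
n,l,st,ce=cv2.connectedComponentsWithStats(m)
for i in range(1,n):
    if st[i,4]>=15:
        P=np.median(X[l==i],0); g=P[:2]-[530.1,-66.9]; print('blue',st[i,4],P.round(0),'tray',(g@u).round(0),(g@v).round(0))
E
python3 wr.py w2
```

```text
[627.6 -54.2 129.8] [ 3.142 -0.    -3.09 ] [-0.19  0.59  1.63  0.    0.92 -1.81] 10.9
tcp tray-local 98.4 -0.5
blue 115 [499. -96.  25.] tray -35.0 -25.0
blue 18 [443. -65.  25.] tray -86.0 14.0
blue 122 [ 414. -105.   25.] tray -120.0 -22.0
blue 101 [404. -64.  25.] tray -125.0 20.0
```

View pics/w2.png

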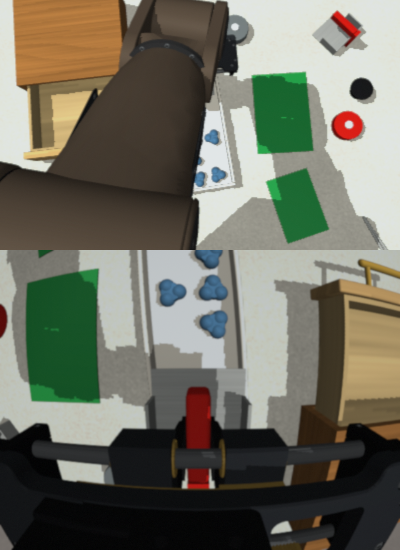

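The wrist view now shows the lip towards the chips at (170,292), (210,288) and (212,322), with the tray ahead. Next is lowering the scoop into the tray's empty end.

>>> {"method": "servo_tool", "body": {"moves": [0.001,0.001,0,0.0265,0,0.001,0.001,-0.06,0.0265,0,0.001,0.001,-0.1,0.0265,0,0.001,0.001,-0.14,0.0265,0,0.001,0.001,-0.17,0.0265,0,0.001,0.001,-0.182,0.0265,0,0.001,0.001,-0.187,0.0265,0,0.001,0.001,-0.187,0.0265,0]}}

```text
t: 11.57
eef_pos: [628.3, -53.1, 55.1]
tcp_rot: [3.141, -0.0, -3.004]
ft_force: [0.2, -0.4, -2.1]
opening: 0.167
grip_force: 30.0
```

>>> {"method": "servo_tool", "body": {"moves": [0,0,-0.003,0,0,0,0,-0.006,0,0,0,0,-0.006,0,0]}}

```text
t: 11.82
eef_pos: [628.3, -53.0, 53.1]
tcp_rot: [-3.141, 0.001, -3.003]
ft_force: [-0.3, 0.7, -2.7]
opening: 0.166
grip_force: 30.0
```

>>> {"method": "servo_tool", "body": {"moves": [0,0,-0.004,0,0,-0.0248,-0.0034,-0.004,0,0,-0.0496,-0.0067,-0.004,0,0,-0.0743,-0.0101,-0.004,0,0,-0.0991,-0.0135,-0.004,0,0,-0.1239,-0.0168,-0.004,0,0,-0.1486,-0.0202,-0.004,0,0,-0.1734,-0.0236,-0.004,0,0,-0.1982,-0.0269,-0.004,0,0,-0.223,-0.0303,-0.004,0,0,-0.248,-0.0337,-0.004,0,0,-0.248,-0.0337,-0.004,0,0]}}

```text
t: 12.82
eef_pos: [528.9, -67.0, 52.8]
tcp_rot: [-3.14, 0.003, -3.003]
ft_force: [-4.8, -1.8, 14.5]
opening: 0.166
grip_force: 30.0
```

```bash
python3 wr.py w3
```

```text
[529.1 -66.9  52.8] [-3.141e+00  2.000e-03 -3.003e+00] [-0.25  0.59  1.94 -0.    0.62 -1.96] 12.9167
tcp tray-local -1.0 0.2
blue 57 [ 412. -112.   25.] tray -123.0 -29.0
```

View pics/w3.png

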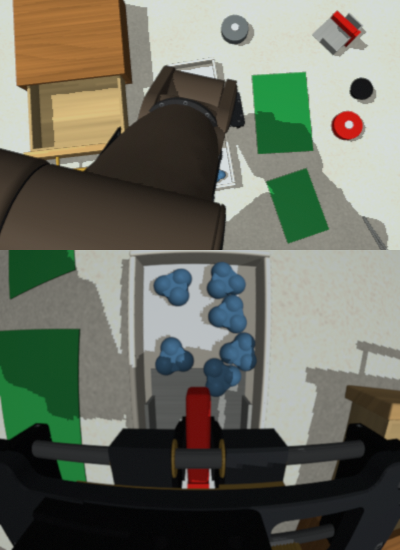

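Six chips lie ahead of the scoop; one at (218,375) is already on the lip and nothing is outside the tray. I keep pushing.

>>> {"method": "servo_tool", "body": {"moves": [0,0,0.0015,0,0,-0.0248,-0.0034,0.0015,0,0,-0.0496,-0.0067,0.0015,0,0,-0.0743,-0.0101,0.0015,0,0,-0.0991,-0.0135,0.0015,0,0,-0.1239,-0.0168,0.0015,0,0,-0.1486,-0.0202,0.0015,0,0,-0.1486,-0.0202,0.0015,0,0]}}

```text
t: 13.58
eef_pos: [470.5, -75.3, 53.6]
tcp_rot: [-3.139, 0.006, -3.003]
ft_force: [3.9, -1.6, 12.0]
opening: 0.168
grip_force: 30.0
```

```bash
python3 wr.py w4
```

```text
[470.9 -75.3  53.3] [-3.139  0.005 -3.003] [-0.3   0.54  2.07  0.    0.53 -2.01] 13.6833
tcp tray-local -59.8 -0.3
```

View pics/w4.png

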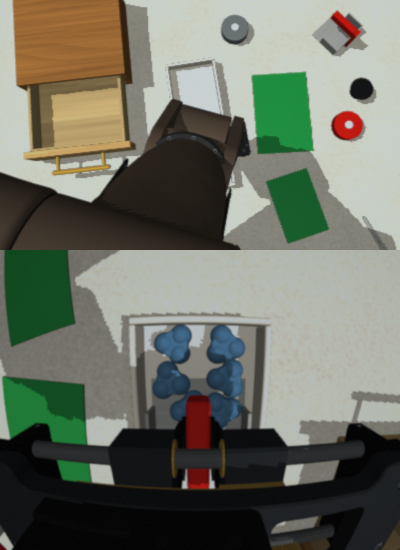

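The 6 chips are packed 2x3 against the end wall: one pair is deep in the pan near (205,405), the second pair (170,380)/(228,378) is on the lip, and the third pair is at the wall. I push a little more, then lift.

>>> {"method": "servo_tool", "body": {"moves": [-0.008,-0.001,0,0,0,-0.016,-0.002,0,0,0,-0.016,-0.002,0,0,0]}}

```text
t: 13.93
eef_pos: [464.7, -76.1, 53.2]
tcp_rot: [-3.139, 0.006, -3.003]
ft_force: [4.6, -1.2, 14.0]
opening: 0.17
grip_force: 30.0
```

>>> {"method": "servo_tool", "body": {"moves": [-0.008,-0.001,0,0,0,-0.016,-0.002,0,0,0,-0.016,-0.002,0,0,0]}}

```text
t: 14.18
eef_pos: [458.3, -76.9, 53.2]
tcp_rot: [-3.139, 0.006, -3.003]
ft_force: [4.1, -0.5, 14.3]
opening: 0.161
grip_force: 30.0
```

```bash
python3 wr.py w5
```

```text
[458.4 -76.9  53.1] [-3.139  0.005 -3.003] [-0.31  0.53  2.1   0.    0.51 -2.02] 14.2833
tcp tray-local -72.4 -0.2
```

View pics/w5.png

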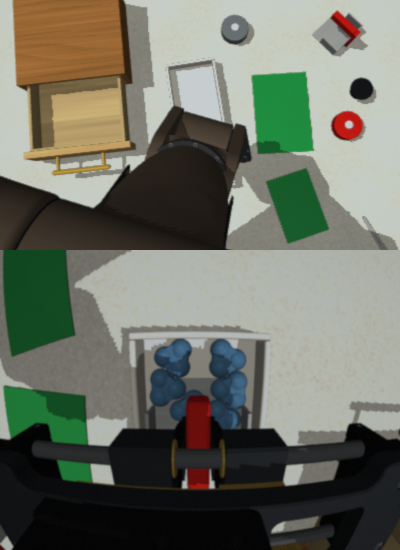

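>>> {"method": "servo_tool", "body": {"moves": [0,0,0.006,0,0,0,0,0.014,0,0,0,0,0.024,0,0,0,0,0.036,0,0,0,0,0.05,0,0,0,0,0.07,0,0,0,0,0.095,0,0,0,0,0.125,0,0,0,0,0.16,0,0,0,0,0.2,0,0,0,0,0.235,0,0,0,0,0.255,0,0]}}

```text
t: 15.28
eef_pos: [456.9, -76.2, 155.5]
tcp_rot: [-3.141, 0.002, -3.003]
ft_force: [-0.3, -0.3, -3.4]
opening: 0.169
grip_force: 30.0
```

```bash
python3 wr.py w6
```

```text
[457.  -76.3 154.9] [-3.141e+00  2.000e-03 -3.003e+00] [-0.31  0.35  2.01  0.    0.78 -2.02] 15.3833
tcp tray-local -73.7 0.6
```

View pics/w6.png

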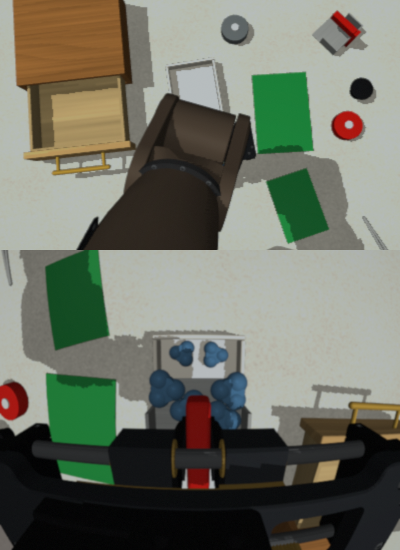

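Four chips are in the scoop (around rows 380-415), and two remain in the tray at (182,352) and (215,353). Next I carry the scoop gently to the drawer.

>>> {"method": "servo_tool", "body": {"moves": [0.007,0.011,0.003,0,0,0.02,0.032,0.006,0,0,0.041,0.063,0.01,0,0,0.068,0.105,0.01,-0.002,0,0.095,0.147,0.01,-0.004,0,0.122,0.189,0.01,-0.006,0,0.149,0.231,0.01,-0.008,0,0.176,0.274,0.01,-0.01,0,0.203,0.316,0.01,-0.012,0,0.23,0.358,0.01,-0.014,0,0.257,0.4,0.01,-0.015,0,0.284,0.442,0.01,-0.016,0]}}

```text
t: 16.38
eef_pos: [570.5, 102.5, 156.5]
tcp_rot: [3.141, -0.002, -3.053]
ft_force: [0.3, 0.5, -3.0]
opening: 0.167
grip_force: 30.0
```

>>> {"method": "servo_tool", "body": {"moves": [0.027,0.042,0,0,0,0.054,0.084,0,0,0,0.081,0.126,0,0,0,0.108,0.168,0,0,0,0.132,0.206,0,0,0,0.153,0.238,0,0,0,0.169,0.263,0,0,0,0.18,0.28,0,0,0,0.184,0.286,0,0,0,0.184,0.286,0,0,0]}}

```text
t: 17.22
eef_pos: [643.7, 215.8, 156.7]
tcp_rot: [-3.142, -0.001, -3.052]
ft_force: [0.3, 0.0, -2.3]
opening: 0.171
grip_force: 30.0
```

```bash
python3 wr.py w7
```

```text
[643.5 214.8 157.2] [-3.141e+00 -1.000e-03 -3.053e+00] [ 0.22  0.62  1.48  0.    1.04 -1.43] 17.3167
tcp tray-local 150.3 263.9
blue 304 [624. 191. 131.] tray 128.0 243.0
blue 154 [613. 241. 130.] tray 123.0 294.0
blue 120 [ 409. -105.   25.] tray -125.0 -21.0
blue 118 [404. -65.  25.] tray -125.0 19.0
```

View pics/w7.png

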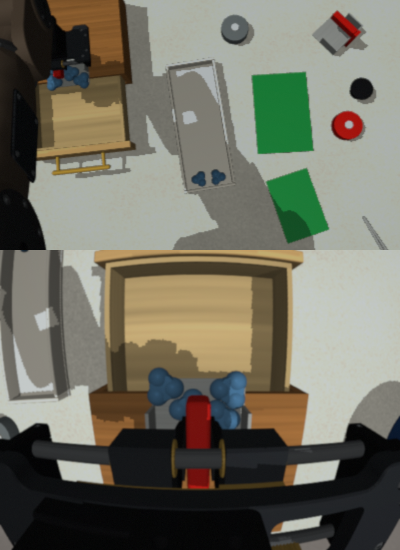

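Four chips are over the drawer mouth at (165,388), (190,405), (230,385) and (225,410). I'll throw them off the lip with a sharp stop.

>>> {"method": "servo_tool", "body": {"moves": [-0.17,-0.015,0,0,0,-0.17,-0.015,0,0,0,-0.17,-0.015,0,0,0,-0.17,-0.015,0,0,0,-0.16,-0.014,0,0,0,-0.14,-0.0123,0,0,0,-0.11,-0.0097,0,0,0,-0.08,-0.007,0,0,0,-0.05,-0.0044,0,0,0,-0.02,-0.0018,0,0,0,-0.005,-0.0005,0,0,0,0,0,0,0,0]}}

```text
t: 18.32
eef_pos: [645.4, 214.8, 157.0]
tcp_rot: [3.142, 0.0, -3.054]
ft_force: [-1.5, 0.1, -3.3]
opening: 0.17
grip_force: 30.0
```

```bash
python3 wr.py w8
```

```text
[644.2 214.9 157.1] [ 3.142e+00 -1.000e-03 -3.053e+00] [ 0.22  0.62  1.47  0.    1.04 -1.43] 18.4167
tcp tray-local 151.0 263.8
blue 147 [633. 201. 131.] tray 138.0 251.0
blue 120 [613. 230. 130.] tray 122.0 283.0
blue 122 [513. 173.  40.] tray 15.0 240.0
blue 98 [499. 226.  40.] tray 8.0 295.0
blue 120 [ 409. -105.   25.] tray -125.0 -21.0
blue 117 [404. -64.  25.] tray -125.0 20.0
```

View pics/w8.png

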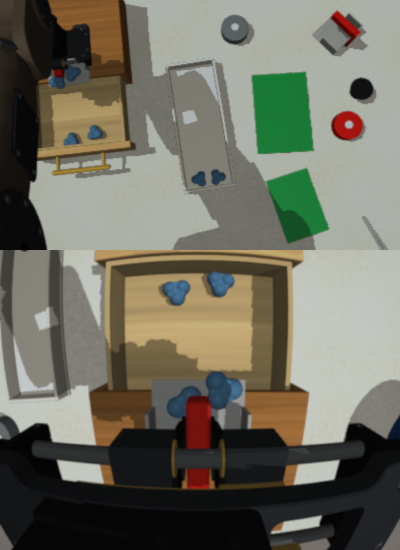

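>>> {"method": "servo_tool", "body": {"moves": [-0.16,-0.014,0,0,0,-0.16,-0.014,0,0,0,-0.16,-0.014,0,0,0,-0.16,-0.014,0,0,0,-0.15,-0.013,0,0,0,-0.13,-0.0115,0,0,0,-0.1,-0.0088,0,0,0,-0.07,-0.006,0,0,0,-0.04,-0.0035,0,0,0,-0.015,-0.0013,0,0,0,0,0,0,0,0,0,0,0,0,0]}}

```text
t: 19.42
eef_pos: [645.5, 214.9, 157.0]
tcp_rot: [3.142, 0.0, -3.054]
ft_force: [-0.0, -0.6, -3.1]
opening: 0.166
grip_force: 30.0
```

>>> {"method": "servo_tool", "body": {"moves": [-0.16,-0.014,0,0,0,-0.16,-0.014,0,0,0,-0.16,-0.014,0,0,0,-0.16,-0.014,0,0,0,-0.15,-0.013,0,0,0,-0.13,-0.0115,0,0,0,-0.1,-0.0088,0,0,0,-0.07,-0.006,0,0,0,-0.04,-0.0035,0,0,0,-0.015,-0.0013,0,0,0,0,0,0,0,0,0,0,0,0,0]}}

```text
t: 20.42
eef_pos: [645.6, 214.9, 157.0]
tcp_rot: [3.141, 0.0, -3.053]
ft_force: [-0.8, 0.3, -2.8]
opening: 0.166
grip_force: 30.0
```

```bash
python3 wr.py w9
```

```text
[644.  214.9 157.2] [ 3.142e+00 -1.000e-03 -3.053e+00] [ 0.22  0.62  1.48  0.    1.04 -1.43] 20.5167
tcp tray-local 150.8 263.9
blue 150 [630. 199. 130.] tray 135.0 250.0
blue 90 [531. 202.  47.] tray 37.0 266.0
blue 125 [513. 173.  41.] tray 15.0 240.0
blue 97 [499. 227.  41.] tray 8.0 296.0
blue 120 [ 409. -105.   25.] tray -125.0 -21.0
blue 117 [404. -64.  25.] tray -125.0 19.0
```

View pics/w9.png

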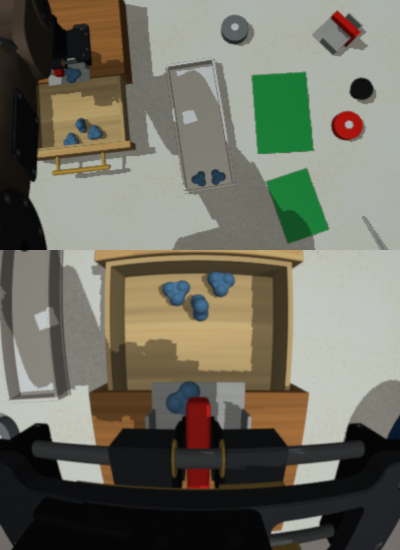

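Three chips are in the drawer and one is left on the pan at (182,398). The fast start slid it back, so I use a gentle run-up and a hard stop.

>>> {"method": "servo_tool", "body": {"moves": [0.02,0.0018,0,0,0,0.05,0.0044,0,0,0,0.08,0.007,0,0,0,0.1,0.0088,0,0,0,0.0875,0.0077,0,0,0,0.0375,0.0033,0,0,0,-0.05,-0.0044,0,0,0,-0.152,-0.0134,0,0,0,-0.152,-0.0134,0,0,0,-0.152,-0.0134,0,0,0,-0.152,-0.0134,0,0,0]}}

```text
t: 21.43
eef_pos: [583.5, 209.9, 158.5]
tcp_rot: [3.141, 0.002, -3.053]
ft_force: [0.5, 0.2, -3.1]
opening: 0.167
grip_force: 30.0
```

```bash
python3 wr.py
```

```text
[584.1 209.8 158. ] [ 3.141e+00  1.000e-03 -3.053e+00] [ 0.24  0.54  1.63  0.    0.96 -1.42] 21.5333
tcp tray-local 90.7 266.9
blue 404 [511. 213.  41.] tray 19.0 280.0
blue 120 [ 409. -105.   25.] tray -125.0 -21.0
blue 117 [404. -66.  25.] tray -125.0 18.0
```

>>> {"method": "servo_tool", "body": {"moves": [-0.135,-0.692,0,0.0147,0,-0.135,-0.692,0,0.0147,0,-0.135,-0.692,0,0.0147,0,-0.135,-0.692,0,0.0147,0,-0.135,-0.692,0,0.0147,0,-0.135,-0.692,0,0.0147,0,-0.135,-0.692,0,0.0147,0,-0.135,-0.692,0,0.0147,0,-0.135,-0.692,0,0.0147,0]}}

```text
t: 22.28
eef_pos: [529.6, -69.1, 157.6]
tcp_rot: [-3.142, 0.0, -3.01]
ft_force: [0.7, 0.7, -3.1]
opening: 0.17
grip_force: 30.0
```

```bash
python3 wr.py
```

```text
[529.6 -67.  157.6] [ 3.141  0.    -3.007] [-0.25  0.43  1.85  0.    0.86 -1.96] 22.3833
tcp tray-local -0.5 -0.1
blue 403 [511. 214.  41.] tray 19.0 280.0
blue 95 [ 407. -107.   25.] tray -127.0 -23.0
```

>>> {"method": "servo_tool", "body": {"moves": [0,0,-0.06,0,0,0,0,-0.14,0,0,0,0,-0.2,0,0,0,0,-0.24,0,0,0,0,-0.255,0,0,0,0,-0.261,0,0,0,0,-0.261,0,0,-0.0248,-0.0034,-0.261,0,0,-0.0496,-0.0067,-0.261,0,0,-0.0743,-0.0101,-0.261,0,0,-0.0991,-0.0135,-0.261,0,0,-0.1239,-0.0168,-0.261,0,0]}}

```text
t: 23.38
eef_pos: [478.3, -74.0, 53.5]
tcp_rot: [3.142, 0.0, -3.007]
ft_force: [-0.9, 0.2, -1.3]
opening: 0.169
grip_force: 30.0
```

>>> {"method": "servo_tool", "body": {"moves": [-0.0248,-0.0034,0,0,0,-0.0496,-0.0067,0,0,0,-0.0743,-0.0101,0,0,0,-0.09,-0.0122,0,0,0,-0.1,-0.0136,0,0,0,-0.1,-0.0136,0,0,0]}}

```text
t: 23.88
eef_pos: [438.8, -79.4, 53.3]
tcp_rot: [3.141, -0.0, -3.007]
ft_force: [-0.6, 0.5, -3.3]
opening: 0.166
grip_force: 30.0
```

```bash
python3 wr.py w10
```

```text
[439.8 -79.4  53.3] [-3.142  0.    -3.007] [-0.33  0.51  2.14  0.    0.49 -2.03] 23.9833
tcp tray-local -91.1 -0.3
blue 402 [511. 213.  41.] tray 19.0 280.0
```

View pics/w10.png

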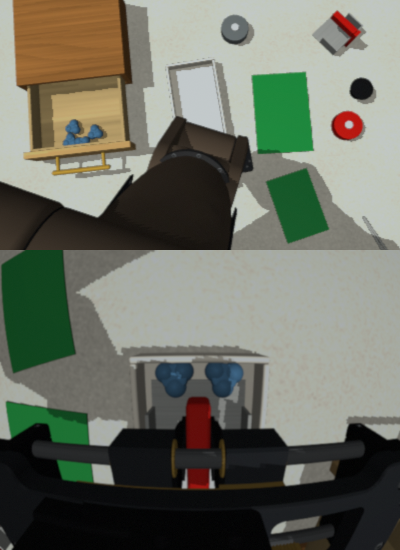

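The top picture shows four chips in the drawer. The wrist picture shows the last two at (175,378) and (223,378), climbing the lip at the wall. I lower slightly and push the last few mm.

>>> {"method": "servo_tool", "body": {"moves": [0,0,-0.003,0,0,-0.006,-0.0008,-0.003,0,0,-0.012,-0.0016,-0.003,0,0,-0.018,-0.0024,-0.003,0,0,-0.018,-0.0024,-0.003,0,0]}}

```text
t: 24.4
eef_pos: [433.1, -80.5, 52.4]
tcp_rot: [-3.141, 0.002, -3.007]
ft_force: [3.1, 0.1, 5.1]
opening: 0.168
grip_force: 30.0
```

Now lift gently.

>>> {"method": "servo_tool", "body": {"moves": [0,0,0.006,0,0,0,0,0.014,0,0,0,0,0.024,0,0,0,0,0.036,0,0,0,0,0.05,0,0,0,0,0.07,0,0,0,0,0.095,0,0,0,0,0.125,0,0,0,0,0.16,0,0,0,0,0.2,0,0,0,0,0.24,0,0,0,0,0.26,0,0]}}

```text
t: 25.4
eef_pos: [432.6, -80.3, 158.1]
tcp_rot: [-3.141, 0.002, -3.007]
ft_force: [-0.0, -0.7, -2.9]
opening: 0.165
grip_force: 30.0
```

```bash
python3 wr.py w11
```

```text
[432.8 -80.4 157.4] [-3.140e+00  2.000e-03 -3.007e+00] [-0.33  0.31  2.06  0.    0.76 -2.04] 25.5
tcp tray-local -98.3 -0.2
blue 406 [512. 213.  41.] tray 20.0 280.0
```

View pics/w11.png

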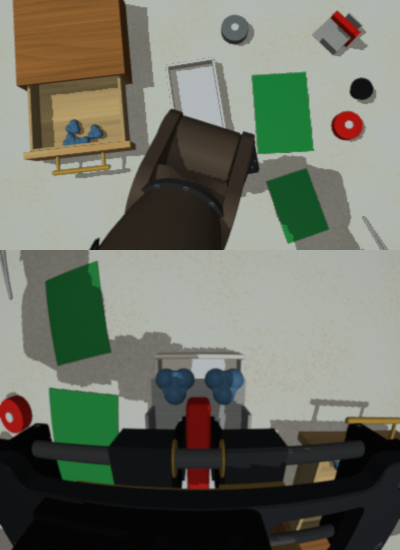

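Both remaining chips are on the scoop at (175,385) and (224,385), and the tray is empty. I carry them to the drawer.

>>> {"method": "servo_tool", "body": {"moves": [0.006,0.008,0,0,0,0.017,0.024,0,0,0,0.035,0.049,0,0,0,0.058,0.081,0,-0.002,0,0.084,0.118,0,-0.004,0,0.11,0.154,0,-0.006,0,0.137,0.191,0,-0.008,0,0.163,0.228,0,-0.01,0,0.189,0.264,0,-0.012,0,0.215,0.301,0,-0.014,0,0.241,0.337,0,-0.0147,0,0.268,0.374,0,-0.0147,0]}}

```text
t: 26.5
eef_pos: [539.7, 70.8, 154.9]
tcp_rot: [3.141, -0.002, -3.053]
ft_force: [0.0, -0.5, -1.3]
opening: 0.166
grip_force: 30.0
```

>>> {"method": "servo_tool", "body": {"moves": [0.026,0.037,0,0,0,0.052,0.073,0,0,0,0.078,0.109,0,0,0,0.104,0.146,0,0,0,0.13,0.183,0,0,0,0.157,0.22,0,0,0,0.183,0.256,0,0,0,0.207,0.289,0,0,0,0.226,0.316,0,0,0,0.24,0.336,0,0,0,0.252,0.352,0,0,0,0.26,0.364,0,0,0]}}

```text
t: 27.5
eef_pos: [643.6, 215.8, 155.1]
tcp_rot: [-3.142, -0.001, -3.053]
ft_force: [-0.1, -0.6, -2.5]
opening: 0.163
grip_force: 30.0
```

>>> {"method": "servo_tool", "body": {"moves": [0.02,0.0018,0,0,0,0.04,0.0035,0,0,0,0.05,0.0044,0,0,0,0.0375,0.0033,0,0,0,-0.0125,-0.0011,0,0,0,-0.1,-0.0088,0,0,0,-0.172,-0.0151,0,0,0,-0.172,-0.0151,0,0,0,-0.172,-0.0151,0,0,0,-0.172,-0.0151,0,0,0]}}

```text
t: 28.33
eef_pos: [575.2, 208.8, 156.7]
tcp_rot: [3.141, 0.001, -3.053]
ft_force: [-0.1, -0.0, -2.5]
opening: 0.168
grip_force: 30.0
```

```bash
python3 wr.py w12
```

```text
[575.5 208.8 156.2] [ 3.141e+00  1.000e-03 -3.053e+00] [ 0.24  0.53  1.66  0.    0.95 -1.42] 28.4333
tcp tray-local 82.1 267.0
blue 407 [511. 213.  41.] tray 19.0 280.0
blue 117 [442.   4.  19.] tray -78.0 82.0
blue 116 [441. -49.  25.] tray -86.0 30.0
```

View pics/w12.png

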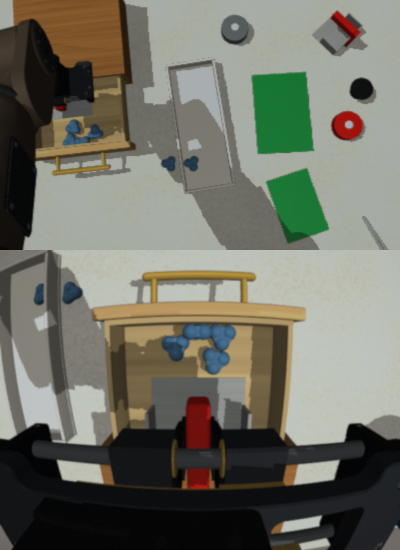

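Both chips slid off early in that carry: one is back in the tray (local -86, 30) and one is on the bench at (442, 4). Four are still in the drawer. I re-scoop the tray chip, seating it deeper this time, and will pick up the bench chip with the fingers later.

>>> {"method": "servo_tool", "body": {"moves": [-0.064,-0.6825,0,0.0147,0,-0.064,-0.6825,0,0.0147,0,-0.064,-0.6825,0,0.0147,0,-0.064,-0.6825,0,0.0147,0,-0.064,-0.6825,0,0.0147,0,-0.064,-0.6825,0,0.0147,0,-0.064,-0.6825,0,0.0147,0,-0.064,-0.6825,0,0.0147,0,-0.064,-0.6825,0,0.0147,0]}}

```text
t: 29.18
eef_pos: [549.5, -65.7, 155.9]
tcp_rot: [3.142, 0.0, -3.01]
ft_force: [-0.0, 0.8, -2.0]
opening: 0.169
grip_force: 30.0
```

```bash
python3 wr.py
```

```text
[549.4 -63.8 155.9] [ 3.141 -0.    -3.007] [-0.24  0.46  1.8   0.    0.88 -1.94] 29.2833
tcp tray-local 19.6 0.4
blue 402 [512. 214.  41.] tray 20.0 280.0
```

>>> {"method": "servo_tool", "body": {"moves": [0,0,-0.06,0,0,0,0,-0.14,0,0,0,0,-0.2,0,0,0,0,-0.24,0,0,0,0,-0.255,0,0,0,0,-0.2585,0,0,0,0,-0.2585,0,0,-0.0248,-0.0034,-0.2585,0,0,-0.0496,-0.0067,-0.2585,0,0,-0.0743,-0.0101,-0.2585,0,0,-0.0991,-0.0135,-0.2585,0,0,-0.1239,-0.0168,-0.2585,0,0]}}

```text
t: 30.28
eef_pos: [498.3, -71.0, 53.1]
tcp_rot: [-3.141, 0.0, -3.007]
ft_force: [0.1, -0.8, -2.1]
opening: 0.166
grip_force: 30.0
```

>>> {"method": "servo_tool", "body": {"moves": [-0.0248,-0.0034,0,0,0,-0.0496,-0.0067,0,0,0,-0.0743,-0.0101,0,0,0,-0.0991,-0.0135,0,0,0,-0.1239,-0.0168,0,0,0,-0.1486,-0.0202,0,0,0,-0.16,-0.0217,0,0,0,-0.168,-0.0228,0,0,0,-0.171,-0.0232,0,0,0,-0.171,-0.0232,0,0,0]}}

```text
t: 31.12
eef_pos: [431.2, -80.2, 52.7]
tcp_rot: [3.142, 0.0, -3.007]
ft_force: [1.0, 0.1, -2.9]
opening: 0.164
grip_force: 30.0
```

```bash
cat > wc.py <<'E'
from h import *
iw,d,c=grab('wrist');X=fcloud(d,c);p=state()['eef_pos'];r=state()['tcp_rot'][2]+np.pi
print(p.round(1),state()['t'])
H,S,V=cv2.split(cv2.cvtColor(iw,cv2.COLOR_BGR2HSV))
m=((H>95)&(H<125)&(S>100)&(V>40)).astype(np.uint8)
n,l,st,ce=cv2.connectedComponentsWithStats(m)
for i in range(1,n):
    if st[i,4]>=60:
        P=np.median(X[l==i],0); g=P-p; print('w',st[i,4],ce[i].round(0),P.round(0),'rel tcp along/across',round(g[0]*np.cos(r)+g[1]*np.sin(r)),round(-g[0]*np.sin(r)+g[1]*np.cos(r)),'dz',g[2].round(0))
E
python3 wc.py
```

```text
[431.5 -80.2  52.7] 31.1667
w 1739 [331. 198.] [404. -51.  27.] rel tcp along/across -24 33 dz -25.0
w 759 [397. 252.] [436.   6.  18.] rel tcp along/across 16 85 dz -35.0
```

>>> {"method": "servo_tool", "body": {"moves": [0,0,0.005,0,0,0,0,0.01,0,0,0,0,0.01,0,0,0.015,0.002,0.01,0,0,0.05,0.007,0.01,0,0,0.104,0.014,0.01,0,0,0.178,0.024,0.01,0,0,0.268,0.036,0.01,0,0,0.268,0.036,0.01,0,0,0.268,0.036,0.01,0,0,0.268,0.036,0.01,0,0]}}

```text
t: 32.08
eef_pos: [537.8, -65.4, 56.2]
tcp_rot: [3.141, -0.001, -3.006]
ft_force: [0.1, -0.1, -3.0]
opening: 0.169
grip_force: 30.0
```

```bash
python3 wc.py
```

```text
[537.5 -65.5  56.4] 32.1333
w 1438 [400. 108.] [445.   3.  18.] rel tcp along/across -83 80 dz -38.0
w 1738 [330. 179.] [499. -38.  29.] rel tcp along/across -35 33 dz -27.0
w 421 [553. 246.] [520. 166.  39.] rel tcp along/across 13 232 dz -17.0
```

```bash
cat > tilt.py <<'E'
from h import *
iw,d,c=grab('wrist');X=fcloud(d,c);p=state()['eef_pos'];r=state()['tcp_rot'][2]
g=X-p; a=g[...,0]*np.cos(r)+g[...,1]*np.sin(r); b=-g[...,0]*np.sin(r)+g[...,1]*np.cos(r)
if abs(r)>1.6: a,b=-a,-b
S=cv2.cvtColor(iw,cv2.COLOR_BGR2HSV)[...,1]
m=(a<0)&(a>-41)&(np.abs(np.abs(b)-27)<12)&(S<50)&(g[...,2]<-38)&(g[...,2]>-56) if abs(r)>1.6 else (a>0)&(a<41)&(np.abs(np.abs(b)-27)<12)&(S<50)&(g[...,2]<-38)&(g[...,2]>-56)
for s in(-1,1):
    k=m&(b*s>0); 
    if k.sum()>20: print(s,k.sum(),'slope,z0',np.polyfit(a[k],g[...,2][k],1).round(3))
hm=(np.abs(b)<6)&(g[...,2]>25)&(g[...,2]<45)&(S>150); print('handle slope',np.polyfit(a[hm],g[...,2][hm],1).round(3))
k=(np.abs(g[...,2]+46)<6)&(np.abs(np.abs(b)-25)<15)&(S<50); print('a range',np.percentile(a[k],[1,99]).round(0))
E
python3 tilt.py
```

```text
-1 2105 slope,z0 [  0.195 -41.082]
1 1197 slope,z0 [  0.187 -41.467]
handle slope [ 0.053 33.958]
a range [-150.   70.]
```

>>> {"method": "servo_tool", "body": {"moves": [0,0,0.01,0,0,0,0,0.03,0,0,0,0,0.05,0,0,0,0,0.065,0,0,0,0,0.07,0,0,0,0,0.07,0,0]}}

```text
t: 32.68
eef_pos: [538.7, -65.8, 85.6]
tcp_rot: [-3.141, 0.002, -3.007]
ft_force: [-0.2, -1.0, -2.5]
opening: 0.169
grip_force: 30.0
```

```bash
python3 wc.py; python3 tilt.py
```

```text
[538.5 -65.7  85.2] 32.7333
w 1127 [388. 108.] [445.   4.  18.] rel tcp along/across -83 81 dz -67.0
w 106 [323. 176.] [502. -38.  27.] rel tcp along/across -33 33 dz -58.0
w 628 [536. 231.] [516. 169.  39.] rel tcp along/across 9 236 dz -46.0
w 194 [556. 250.] [533. 214.  37.] rel tcp along/across 32 278 dz -49.0
-1 1615 slope,z0 [  0.044 -42.348]
1 1615 slope,z0 [ 4.2000e-02 -4.2306e+01]
handle slope [ 0.056 34.473]
a range [-155.   17.]
```

The chip slid off the lip, staying in the tray, because the scoop is tilted about 2.5° lip-down in the grip. I back off and press the pan flat on the tray floor to level it.

>>> {"method": "servo_tool", "body": {"moves": [0.06,0.008,0,0,0,0.12,0.016,0,0,0,0.1525,0.0207,0,0,0,0.1525,0.0207,0,0,0,0.1525,0.0207,-0.04,0,0,0.1525,0.0207,-0.07,0,0,0.1525,0.0207,-0.08,0,0,0.1525,0.0207,-0.084,0,0,0.1525,0.0207,-0.088,0,0,0.1525,0.0207,-0.088,0,0]}}

```text
t: 33.62
eef_pos: [599.3, -57.3, 50.4]
tcp_rot: [3.141, 0.001, -3.007]
ft_force: [-1.1, 2.6, 9.6]
opening: 0.167
grip_force: 30.0
```

```bash
python3 wc.py; python3 tilt.py
```

```text
[599.3 -57.2  50.4] 33.6667
w 1369 [403.  21.] [448.   4.  18.] rel tcp along/across -142 81 dz -33.0
w 1844 [331. 100.] [512. -37.  24.] rel tcp along/across -84 31 dz -26.0
-1 2086 slope,z0 [ 4.0000e-02 -4.1824e+01]
1 2094 slope,z0 [ 4.0000e-02 -4.1767e+01]
handle slope [2.3000e-02 3.4408e+01]
a range [-154.   15.]
```

>>> {"method": "servo_tool", "body": {"moves": [-0.0248,-0.0034,0.001,0,0,-0.0496,-0.0067,0.001,0,0,-0.0743,-0.0101,0.001,0,0,-0.0991,-0.0135,0.001,0,0,-0.1239,-0.0168,0.001,0,0,-0.1486,-0.0202,0.001,0,0,-0.1734,-0.0236,0.001,0,0,-0.1982,-0.0269,0.001,0,0,-0.223,-0.0303,0.001,0,0,-0.248,-0.0337,0.001,0,0,-0.2725,-0.037,0.001,0,0,-0.297,-0.0404,0.001,0,0]}}

```text
t: 34.72
eef_pos: [480.0, -73.9, 50.4]
tcp_rot: [-3.141, 0.002, -3.007]
ft_force: [2.2, 0.7, 5.4]
opening: 0.169
grip_force: 30.0
```

>>> {"method": "servo_tool", "body": {"moves": [-0.0248,-0.0034,0,0,0,-0.0496,-0.0067,0,0,0,-0.0743,-0.0101,0,0,0,-0.0991,-0.0135,0,0,0,-0.11,-0.0149,0,0,0,-0.12,-0.0163,0,0,0,-0.1235,-0.0168,0,0,0,-0.1235,-0.0168,0,0,0]}}

```text
t: 35.38
eef_pos: [430.8, -80.5, 50.4]
tcp_rot: [-3.141, 0.001, -3.007]
ft_force: [1.5, 0.3, 6.0]
opening: 0.165
grip_force: 30.0
```

```bash
python3 wc.py; python3 tilt.py
```

```text
[430.9 -80.5  50.4] 35.4333
w 1741 [329. 198.] [403. -52.  26.] rel tcp along/across -23 32 dz -24.0
w 766 [398. 254.] [436.   7.  18.] rel tcp along/across 17 86 dz -32.0
-1 1872 slope,z0 [ 1.8000e-02 -4.2086e+01]
1 685 slope,z0 [ 2.1000e-02 -4.2039e+01]
handle slope [2.2000e-02 3.4467e+01]
a range [-157.   71.]
```

>>> {"method": "servo_tool", "body": {"moves": [0,0,0.005,0,0,0,0,0.012,0,0,0,0,0.022,0,0,0,0,0.035,0,0,0,0,0.05,0,0,0,0,0.065,0,0,0,0,0.08,0,0,0,0,0.095,0,0,0,0,0.107,0,0,0,0,0.117,0,0,0,0,0.123,0,0,0,0,0.125,0,0]}}

```text
t: 36.48
eef_pos: [431.3, -80.3, 100.3]
tcp_rot: [-3.141, 0.001, -3.007]
ft_force: [0.5, 0.0, -2.7]
opening: 0.165
grip_force: 30.0
```

```bash
python3 wc.py; python3 tilt.py
```

```text
[431.2 -80.3 100.1] 36.5333
w 1790 [327. 198.] [404. -54.  76.] rel tcp along/across -23 30 dz -24.0
w 861 [375. 236.] [441.   3.  18.] rel tcp along/across 21 82 dz -82.0
-1 1766 slope,z0 [ 7.000e-03 -4.199e+01]
1 509 slope,z0 [ 7.0000e-03 -4.1903e+01]
handle slope [2.4000e-02 3.4674e+01]
a range [-35.  17.]
```

>>> {"method": "servo_tool", "body": {"moves": [0.0025,0.0003,0,0,0,0.0075,0.001,0,0,0,0.017,0.0023,0,0,0,0.032,0.0043,0,0,0,0.052,0.007,0,0,0,0.077,0.0104,0,0,0,0.102,0.0138,0,0,0,0.127,0.0171,0,0,0,0.151,0.0205,0,0,0,0.171,0.0232,0,0,0,0.186,0.0252,0,0,0,0.194,0.0263,0,0,0]}}

```text
t: 37.58
eef_pos: [509.6, -69.6, 99.7]
tcp_rot: [3.141, 0.0, -3.007]
ft_force: [0.7, 0.7, -2.0]
opening: 0.164
grip_force: 30.0
```

```bash
python3 wc.py
```

```text
[509.7 -69.7  99.7] 37.6333
w 998 [381. 145.] [444.   4.  18.] rel tcp along/across -55 81 dz -82.0
w 1795 [327. 198.] [482. -43.  75.] rel tcp along/across -24 30 dz -24.0
w 144 [526. 251.] [510. 175.  41.] rel tcp along/across 33 242 dz -59.0
w 285 [550. 255.] [512. 212.  40.] rel tcp along/across 40 279 dz -59.0
```

>>> {"method": "servo_tool", "body": {"moves": [-0.08,-0.0108,0,0,0,-0.139,-0.0188,0,0,0,-0.181,-0.0245,0,0,0,-0.208,-0.0281,0,0,0,-0.223,-0.0302,0,0,0,-0.23,-0.0311,0,0,0,-0.23,-0.0311,0,0,0]}}

```text
t: 38.22
eef_pos: [417.0, -82.4, 100.0]
tcp_rot: [-3.141, 0.001, -3.007]
ft_force: [0.1, 0.8, -1.9]
opening: 0.167
grip_force: 30.0
```

```bash
python3 wc.py
```

```text
[417.4 -82.4 100. ] 38.2667
w 1809 [323. 198.] [389. -59.  75.] rel tcp along/across -25 27 dz -25.0
w 415 [375. 244.] [434.   2.  18.] rel tcp along/across 28 81 dz -82.0
```

>>> {"method": "servo_tool", "body": {"moves": [0.002,0.002,0.001,0,0,0.006,0.008,0.005,0,0,0.014,0.018,0.011,0,0,0.024,0.032,0.02,0,0,0.038,0.05,0.031,0,0,0.055,0.072,0.045,0,0,0.075,0.098,0.061,0,0,0.095,0.124,0.078,0,0,0.115,0.15,0.094,0,0,0.134,0.176,0.11,0,0,0.154,0.202,0.123,0,0,0.174,0.228,0.134,0,0]}}

```text
t: 39.27
eef_pos: [487.2, 10.4, 154.3]
tcp_rot: [-3.142, 0.001, -3.006]
ft_force: [0.7, -0.0, -3.1]
opening: 0.166
grip_force: 30.0
```

>>> {"method": "servo_tool", "body": {"moves": [0.02,0.026,0.007,0,0,0.04,0.052,0.009,0,0,0.06,0.078,0.009,-0.001,0,0.08,0.104,0.009,-0.002,0,0.1,0.13,0.009,-0.003,0,0.12,0.156,0.009,-0.005,0,0.14,0.182,0.009,-0.007,0,0.16,0.208,0.009,-0.009,0,0.18,0.234,0.009,-0.011,0,0.2,0.26,0.009,-0.013,0,0.22,0.286,0.009,-0.014,0,0.24,0.312,0.009,-0.0147,0]}}

```text
t: 40.27
eef_pos: [583.1, 134.8, 156.9]
tcp_rot: [3.142, -0.0, -3.053]
ft_force: [1.0, -0.7, -3.7]
opening: 0.168
grip_force: 30.0
```

>>> {"method": "servo_tool", "body": {"moves": [0.02,0.026,0,0,0,0.04,0.052,0,0,0,0.06,0.078,0,0,0,0.078,0.102,0,0,0,0.095,0.124,0,0,0,0.11,0.144,0,0,0,0.1235,0.162,0,0,0,0.134,0.176,0,0,0,0.143,0.188,0,0,0,0.149,0.195,0,0,0,0.153,0.201,0,0,0,0.155,0.203,0,0,0]}}

```text
t: 41.27
eef_pos: [644.5, 215.1, 157.0]
tcp_rot: [3.142, -0.0, -3.053]
ft_force: [0.1, -0.0, -2.9]
opening: 0.165
grip_force: 30.0
```

```bash
python3 wc.py; python3 wr.py
```

```text
[644.5 215.1 157. ] 41.3167
w 278 [103.   6.] [453.  10.  17.] rel tcp along/across -209 -187 dz -140.0
w 3259 [283.  56.] [513. 216.  41.] rel tcp along/across -131 12 dz -117.0
w 1794 [323. 198.] [618. 240. 132.] rel tcp along/across -24 27 dz -25.0
w 273 [554. 252.] [687. 607.  17.] rel tcp along/across 77 386 dz -140.0
[644.3 214.8 157.1] [ 3.142 -0.    -3.053] [ 0.22  0.62  1.48  0.    1.04 -1.43] 41.4167
tcp tray-local 151.1 263.8
blue 133 [613. 238. 132.] tray 123.0 291.0
blue 408 [512. 213.  41.] tray 20.0 280.0
blue 119 [442.   4.  19.] tray -78.0 82.0
```

>>> {"method": "servo_tool", "body": {"moves": [0.005,0.0004,0,0,0,0.0175,0.0015,0,0,0,0.0375,0.0033,0,0,0,0.0625,0.0055,0,0,0,0.0825,0.0073,0,0,0,0.095,0.0084,0,0,0,0.09,0.0079,0,0,0,0.0425,0.0037,0,0,0,-0.045,-0.004,0,0,0,-0.147,-0.013,0,0,0,-0.147,-0.013,0,0,0,-0.147,-0.013,0,0,0]}}

```text
t: 42.42
eef_pos: [583.8, 209.8, 157.6]
tcp_rot: [3.142, -0.001, -3.052]
ft_force: [0.5, 0.1, -1.4]
opening: 0.165
grip_force: 30.0
```

```bash
python3 wc.py; python3 wr.py
```

```text
[585.6 210.  157.9] 42.4667
w 497 [100.  53.] [447.  10.  17.] rel tcp along/across -156 -187 dz -140.0
w 3361 [285. 123.] [511. 217.  42.] rel tcp along/across -73 14 dz -116.0
[586.7 210.  157.5] [ 3.141e+00  2.000e-03 -3.053e+00] [ 0.24  0.55  1.63  0.    0.97 -1.42] 42.5667
tcp tray-local 93.3 266.7
blue 428 [510. 216.  42.] tray 18.0 283.0
blue 115 [442.   4.  19.] tray -78.0 82.0
```

The chip left the scoop. Next I return the scoop to the mat.

>>> {"method": "servo_tool", "body": {"moves": [-0.03,-0.9,0,-0.0175,0,-0.03,-0.9,0,-0.0175,0,-0.03,-0.9,0,-0.0175,0,-0.03,-0.9,0,-0.0175,0,-0.03,-0.9,0,-0.0175,0,-0.03,-0.9,0,-0.0175,0,-0.03,-0.9,0,-0.0175,0,-0.03,-0.9,0,-0.0175,0,-0.03,-0.9,0,-0.0175,0,-0.03,-0.9,0,-0.0175,0,-0.03,-0.9,0,-0.0175,0]}}

```text
t: 43.48
eef_pos: [574.1, -152.2, 156.8]
tcp_rot: [3.142, 0.0, -3.111]
ft_force: [-0.2, 0.8, -2.4]
opening: 0.168
grip_force: 30.0
```

>>> {"method": "servo_tool", "body": {"moves": [-0.029,-0.28,0,0,0,-0.029,-0.28,0,0,0,-0.029,-0.28,0,0,0,-0.029,-0.28,-0.06,0,0,-0.029,-0.28,-0.14,0,0,-0.029,-0.28,-0.2,0,0,-0.029,-0.28,-0.24,0,0,-0.029,-0.28,-0.255,0,0,-0.029,-0.28,-0.255,0,0]}}

```text
t: 44.23
eef_pos: [562.1, -261.1, 53.7]
tcp_rot: [3.14, -0.002, -3.107]
ft_force: [0.5, -0.1, -2.1]
opening: 0.168
grip_force: 30.0
```

```bash
python3 tilt.py; python3 wr.py; python3 m.py | egrep '^green|^handle'
```

```text
-1 1765 slope,z0 [-3.0000e-03 -4.3697e+01]
1 1813 slope,z0 [-5.000e-03 -4.358e+01]
handle slope [1.5000e-02 3.3068e+01]
a range [-36.  16.]
[ 562.9 -262.1   56.2] [-3.141e+00  2.000e-03 -3.107e+00] [-0.54  0.67  1.71  0.    0.76 -2.15] 44.3833
tcp tray-local 6.2 -197.9Traceback (most recent call last):
  File "m.py", line 23, in <module>
    for a in (78,81): rect(red&(X[...,2]>a),'handle>%d'%a)
                      ~~~~^^^^^^^^^^^^^^^^^^^^^^^^^^^^^^^^
  File "m.py", line 9, in rect
    print(name,len(P),'c',np.round(r[0],1),'edges',[(round(float(np.linalg.norm(q)),1),round(float(b),3)) for q,b in zip(e,a)],'z',np.round(np.percentile(P[:,2],[2,50,98]),1))
                                                                                                                                            ~~~~~~~~~~~~~^^^^^^^^^^^^^^^^^^
    return _quantile_unchecked(
        a, q, axis, out, overwrite_input, method, keepdims, weights)
    return _ureduce(a,
                    func=_quantile_ureduce_func,
    ...<5 lines>...
                    overwrite_input=overwrite_input,
                    method=method)
    r = func(a, **kwargs)
    result = _quantile(arr,
                       quantiles=q,
    ...<2 lines>...
                       out=out,
                       weights=wgt)
    slices_having_nans = np.isnan(arr[-1, ...])
                                  ~~~^^^^^^^^^
IndexError: index -1 is out of bounds for axis 0 with size 0
```

>>> {"method": "servo_tool", "body": {"moves": [0,0,-0.01,0,0,0,0,-0.017,0,0,0,0,-0.017,0,0,0,0,-0.017,0,0.4,0,0,-0.017,0,0.4,0,0,-0.017,0,0.4,0,0,-0.017,0,0.4,0,0,0.02,0,0.4,0,0,0.08,0,0.4,0,0,0.16,0,0.4,0,0,0.25,0,0.4,0,0,0.25,0,0.4]}}

```text
t: 45.38
eef_pos: [564.1, -263.4, 161.6]
tcp_rot: [-3.137, 0.008, -3.108]
ft_force: [-0.0, -1.2, -0.7]
opening: 0.401
grip_force: 0.0
```

>>> {"method": "servo_tool", "body": {"moves": [-0.3025,0.665,0,-0.467,0.6,-0.3025,0.665,0,-0.467,0.6,-0.3025,0.665,0,-0.467,0.6,-0.3025,0.665,0,-0.467,0.6,-0.3025,0.665,0,-0.467,0.6,-0.3025,0.665,0,-0.467,0.6,-0.3025,0.665,0,-0.467,0.6,-0.3025,0.665,0,-0.467,0.6,-0.3025,0.665,0,-0.467,0.6,-0.3025,0.665,0,-0.467,0.6,-0.3025,0.665,0,-0.467,0.6,-0.3025,0.665,0,-0.467,0.6]}}

```text
t: 46.38
eef_pos: [441.0, 3.9, 155.2]
tcp_rot: [3.141, 0.0, 1.702]
ft_force: [1.3, 0.3, -0.1]
opening: 0.597
grip_force: 0.0
```

>>> {"method": "servo_tool", "body": {"moves": [0,0,0,0,0.6,0,0,0,0,0.6]}}

```text
t: 46.55
eef_pos: [441.0, 3.8, 155.1]
tcp_rot: [3.141, 0.0, 1.712]
ft_force: [0.5, 0.3, 0.3]
opening: 0.601
grip_force: 0.0
```

```bash
python3 wc.py; python3 wr.py; python3 m.py 2>&1| egrep '^green|^handle|^red.36'; python3 - <<'E'
from h import *
z=np.load('top0.npz');im,X=z['im'],z['X']
H,S,V=cv2.split(cv2.cvtColor(im,cv2.COLOR_BGR2HSV))
m=(H>95)&(H<125)&(S>100)&(V>40)&(X[...,1]>100)&(X[...,0]<700)
P=X[m];print('drawer blue',len(P),P.min(0).round(),P.max(0).round(),np.percentile(P[:,2],[10,50,90]).round())
iw,d,c=grab('wrist');Xw=fcloud(d,c);print(state()['eef_pos'].round(1))
H,S,V=cv2.split(cv2.cvtColor(iw,cv2.COLOR_BGR2HSV));m=(H>95)&(H<125)&(S>100)&(V>40)
P=Xw[m];k=(P[:,2]<40)&(np.hypot(P[:,0]-442,P[:,1]-4)<60);P=P[k];u=np.array([.9909,.1346]);v=np.array([-.1346,.9909])
g=P[:,:2]-[530.1,-66.9];print(len(P),'u',(g@u).min(),(g@u).max(),'v',(g@v).min(),(g@v).max(),P[:,2].max())
P=P[P[:,2]>8];print(np.median(P,0),cv2.minEnclosingCircle(P[:,:2].astype(np.float32)))
E
```

```text
[441.    3.8 155.1] 46.6
w 943 [383.  28.] [512. 177.  41.] rel tcp along/across -161 95 dz -114.0
w 66 [405.   1.] [532. 214.  38.] rel tcp along/across -196 120 dz -117.0
w 703 [280. 192.] [444.   8.  18.] rel tcp along/across -4 4 dz -137.0
[441.    3.7 155.1] [3.141 0.    1.711] [-0.14  0.32  2.06  0.    0.76 -0.28] 46.7
tcp tray-local -78.8 82.0
blue 422 [509. 228.  41.] tray 19.0 295.0
green[361 216] 2753 c [ 556.2 -262.3] edges [(127.4, -1.536), (187.9, 0.035)] z [1. 5. 9.]
green[377 305] 2734 c [ 340.6 -285.7] edges [(97.7, -1.275), (144.0, 0.296)] z [0.2 4.2 8.2]
red[367 201] 268 c [ 567.6 -269.8] edges [(31.4, -1.542), (72.8, 0.029)] z [48.  83.2 87.2]
handle>78 243 c [ 567.7 -262.6] edges [(17.0, -1.542), (72.1, 0.028)] z [79.5 83.5 87.4]
handle>81 217 c [ 567.7 -262.4] edges [(16.5, -1.542), (72.1, 0.028)] z [81.3 83.7 87.4]
drawer blue 434 [490. 177.   7.] [698. 609.  59.] [37. 41. 53.]
[441.    3.7 155.1]
704 u -91.29067911360633 -59.984254203876866 v 72.50841397496905 103.30872095756789 21.30787803758405
[444.19153749   8.19233985  18.00080006] ((444.1154479980469, 8.899904251098633), 17.102161407470703)
```

>>> {"method": "servo_tool", "body": {"moves": [0.005,0.0045,-0.1,0,0.6,0.005,0.0045,-0.2,0,0.6,0.005,0.0045,-0.28,0,0.6,0.005,0.0045,-0.34,0,0.6,0.005,0.0045,-0.37,0,0.6,0.005,0.0045,-0.379,0,0.6,0.005,0.0045,-0.379,0,0.6,0.005,0.0045,-0.379,0,0,0.005,0.0045,-0.379,0,0,0.005,0.0045,-0.379,0,0,0.005,0.0045,-0.379,0,0,0.005,0.0045,-0.379,0,0]}}

```text
t: 47.75
eef_pos: [443.3, 5.6, 4.1]
tcp_rot: [3.14, 0.0, 1.708]
ft_force: [-0.7, -0.8, 3.2]
opening: 0.352
grip_force: 30.0
```

>>> {"method": "servo_tool", "body": {"moves": [0,0,0,0,0,0,0,0,0,0,0,0,0.03,0,0,0,0,0.1,0,0,0,0,0.2,0,0,0,0,0.3,0,0,0,0,0.38,0,0,0,0,0.38,0,0]}}

```text
t: 48.42
eef_pos: [444.9, 5.4, 160.8]
tcp_rot: [3.133, 0.002, 1.708]
ft_force: [-0.3, -0.3, -0.2]
opening: 0.352
grip_force: 30.0
```

```bash
python3 wc.py; python3 wr.py
```

```text
[444.1   5.5 158.2] 48.4667
w 951 [375.  29.] [512. 177.  41.] rel tcp along/across -161 90 dz -117.0
w 118 [396.   2.] [532. 215.  38.] rel tcp along/across -195 116 dz -120.0
w 2466 [278. 252.] [446.  10. 174.] rel tcp along/across -4 2 dz 16.0
[442.6   5.7 155.3] [3.141 0.    1.708] [-0.14  0.32  2.06  0.    0.76 -0.27] 48.5667
tcp tray-local -76.9 83.7
blue 407 [510. 230.  41.] tray 20.0 296.0
```

>>> {"method": "servo_tool", "body": {"moves": [0.33,0.5,0,0,0,0.33,0.5,0,0,0,0.33,0.5,0,0,0,0.33,0.5,0,0,0,0.33,0.5,0,0,0,0.33,0.5,0,0,0,0.33,0.5,0,0,0,0.33,0.5,-0.07,0,0,0.33,0.5,-0.15,0,0,0.33,0.5,-0.22,0,0,0.33,0.5,-0.22,0,0,0.33,0.5,-0.22,0,0]}}

```text
t: 49.57
eef_pos: [573.8, 205.0, 65.4]
tcp_rot: [-3.137, 0.001, 1.708]
ft_force: [0.8, -0.3, 0.8]
opening: 0.352
grip_force: 30.0
```

>>> {"method": "servo_tool", "body": {"moves": [0,0,0,0,0.55,0,0,0,0,0.55,0,0,0,0,0.55,0,0,0.1,0,0.35,0,0,0.2,0,0.35,0,0,0.25,0,0.35]}}

```text
t: 50.07
eef_pos: [576.1, 205.9, 172.7]
tcp_rot: [3.136, -0.001, 1.708]
ft_force: [0.7, 0.1, 0.2]
opening: 0.393
grip_force: 0.0
```

>>> {"method": "servo_tool", "body": {"moves": [0,-0.25,0.05,0,0.2,0,-0.5,0.05,0,0.2,0,-0.5,0.05,0,0.2,0,-0.5,0.05,0,0.2,0,-0.5,0.05,0,0.2,0,-0.5,0.05,0,0.2]}}

```text
t: 50.57
eef_pos: [575.3, 0.4, 189.3]
tcp_rot: [3.139, 0.002, 1.704]
ft_force: [-0.7, -0.2, -0.9]
opening: 0.204
grip_force: 0.0
```

```bash
cat > dr.py <<'E'
from h import *
im,d,c=grab('top');X=cloud(d,c);np.savez('top0.npz',im=im,d=d,X=X)
H,S,V=cv2.split(cv2.cvtColor(im,cv2.COLOR_BGR2HSV))
m=((H>95)&(H<125)&(S>100)&(V>40)&(X[...,0]<720)&(X[...,1]<400)&(X[...,1]>-350)).astype(np.uint8)
n,l,st,ce=cv2.connectedComponentsWithStats(m)
for i in range(1,n):
    if st[i,4]>8:
        P=X[l==i];print(st[i,4],np.median(P,0).round(),P.min(0).round(),P.max(0).round())
yy,xx=np.nonzero(m)
k=X[m>0]; 
if len(k):
    # ball tops: height map peaks
    g=np.where(m>0,X[...,2],0).astype(np.float32); crop=g[yy.min():yy.max()+1,xx.min():xx.max()+1]
    print(yy.min(),xx.min(),crop.shape); 
    if crop.size<2500:
        for r in crop.round().astype(int): print(' '.join('%2d'%v for v in r))
s=state();print(s['eef_pos'].round(1),s['t'])
E
python3 dr.py
```

```text
163 0 (2, 3)
1057  0  0
 0  0 1057
[575.2   2.8 188.9] 50.6167
```

```bash
python3 wc.py; python3 - <<'E'
from h import *
z=np.load('top0.npz');X=z['X'];im=z['im']
for v in range(170,260,12):
  print(v,[(u,*X[v,u].round().astype(int),*(im[v,u].tolist())) for u in range(110,215,20)])
E
```

```text
[575.1   4.4 188.6] 50.6667
w 98 [226.   2.] [503. 186.  53.] rel tcp along/across -190 -47 dz -135.0
w 301 [306.   4.] [579. 198.  40.] rel tcp along/across -192 30 dz -149.0
w 626 [243.  20.] [519. 174.  40.] rel tcp along/across -176 -33 dz -148.0
170 [(110, np.int64(649), np.int64(302), np.int64(102), 57, 112, 164), (130, np.int64(649), np.int64(258), np.int64(98), 57, 112, 166), (150, np.int64(646), np.int64(213), np.int64(102), 51, 99, 145), (170, np.int64(524), np.int64(46), np.int64(546), 55, 67, 79), (190, np.int64(521), np.int64(21), np.int64(553), 42, 52, 59), (210, np.int64(521), np.int64(-2), np.int64(551), 41, 50, 59)]
182 [(110, np.int64(622), np.int64(301), np.int64(101), 52, 102, 152), (130, np.int64(622), np.int64(258), np.int64(96), 31, 59, 85), (150, np.int64(507), np.int64(66), np.int64(557), 59, 71, 83), (170, np.int64(504), np.int64(39), np.int64(570), 40, 41, 43), (190, np.int64(501), np.int64(15), np.int64(580), 41, 40, 40), (210, np.int64(501), np.int64(-7), np.int64(577), 37, 36, 35)]
194 [(110, np.int64(601), np.int64(311), np.int64(73), 71, 106, 123), (13
[... 1545 characters left out ...]
, (130, np.int64(431), np.int64(61), np.int64(628), 43, 52, 61), (150, np.int64(430), np.int64(39), np.int64(638), 46, 55, 65), (170, np.int64(429), np.int64(20), np.int64(637), 46, 55, 64), (190, np.int64(429), np.int64(1), np.int64(637), 43, 52, 61), (210, np.int64(429), np.int64(-16), np.int64(628), 38, 47, 55)]
254 [(110, np.int64(420), np.int64(78), np.int64(633), 36, 49, 55), (130, np.int64(418), np.int64(54), np.int64(646), 45, 55, 65), (150, np.int64(418), np.int64(35), np.int64(648), 45, 55, 64), (170, np.int64(417), np.int64(16), np.int64(650), 45, 55, 64), (190, np.int64(417), np.int64(-1), np.int64(645), 42, 52, 61), (210, np.int64(417), np.int64(-18), np.int64(636), 40, 48, 56)]
```

>>> {"method": "servo_tool", "body": {"moves": [-0.3625,0.464,0,-0.0147,0.35,-0.3625,0.464,0,-0.0147,0.35,-0.3625,0.464,0,-0.0147,0.35,-0.3625,0.464,0,-0.0147,0.35,-0.3625,0.464,0,-0.0147,0.35,-0.3625,0.464,0,-0.0147,0.35,-0.3625,0.464,0,-0.0147,0.35,-0.3625,0.464,0,-0.0147,0.35]}}

```text
t: 51.33
eef_pos: [429.0, 193.2, 188.1]
tcp_rot: [3.14, -0.0, 1.666]
ft_force: [1.2, -0.8, 0.2]
opening: 0.349
grip_force: 0.0
```

```bash
python3 wc.py; python3 dr.py; python3 - <<'E'
from h import *
iw,d,c=grab('wrist');X=fcloud(d,c)
H,S,V=cv2.split(cv2.cvtColor(iw,cv2.COLOR_BGR2HSV));m=(H>95)&(H<125)&(S>100)&(V>40)&(X[...,0]>450)&(X[...,1]>100)
P=X[m]; print(len(P))
# grid map 6mm: max z
g=np.zeros((24,36),int)
for x,y,z in P:
    i,j=int((x-480)//6),int((y-100)//6)
    if 0<=i<24 and 0<=j<36: g[i,j]=max(g[i,j],round(z))
for r in g: print(' '.join('%2d'%v if v else ' .' for v in r))
E
```

```text
[429.8 192.3 188. ] 51.3833
w 2599 [363. 175.] [514. 227.  41.] rel tcp along/across -27 87 dz -147.0
w 535 [413. 194.] [574. 208.  40.] rel tcp along/across -2 145 dz -148.0
118 [574. 202.  41.] [384. -94.  33.] [ 589.  219. 1057.]
446 [511. 213.  41.] [384. -94.  26.] [ 545.  246. 1057.]
19 [511. 259.  41.] [472. 170.  37.] [522. 262. 301.]
201 136 (44, 46)
 0  0  0  0  0  0  0  0  0  0  0  0  0  0  0  0  0  0  0  0  0  0  0  0  0  0 39 42 43 41  0  0  0  0  0  0  0  0  0  0  0  0  0  0  0  0
 0  0  0  0  0  0  0  0  0  0  0  0  0  0  0  0  0  0  0  0  0  0  0  0  0 43 40 42 43 41 38  0  0  0  0  0  0  0  0  0  0  0  0  0  0  0
 0  0  0  0  0  0  0  0  0  0  0  0  0  0  0  0  0  0  0  0  0  0  0  0 43 41 42 37 41 41 37 35  0  0  0  0  0  0  0  0  0  0  0  0  0  0
 0  0  0  0  0  0  0  0  0  0  0  0  0  0  0  0  0  0  0  0  0  0 40 43 40 41 42 43 41 39 40 35  0  0  0  0  0  0  0  0  0  0  0  0  0  0
 0  0  0  0  0  0  0  0  0  0  0  0  0  0  0  0  0  0  0  0 42 41 40 43 40 42 40 40 41 41 35  0  0  0  0  0  0  0  0  0  0  0  0  0  0  0
 0  0  0  0  0  0  0  0  0  0  0  0  0  0  0  0 
[... 7281 characters left out ...]
1 41 40  .  .  .  .  .  .  .  .  .  .  .  .  .  .  .
 .  .  .  .  .  .  .  .  .  .  .  .  .  .  .  . 42 42 41  .  .  .  .  .  .  .  .  .  .  .  .  .  .  .  .  .
 .  .  .  .  .  .  .  .  .  .  .  .  .  .  .  .  .  .  .  .  .  .  .  .  .  .  .  .  .  .  .  .  .  .  .  .
 .  .  .  .  .  .  .  .  .  .  .  .  .  .  .  .  .  .  .  .  .  .  .  .  .  .  .  .  .  .  .  .  .  .  .  .
 .  .  .  .  .  .  .  .  .  .  .  .  .  .  .  .  .  .  .  .  .  .  .  .  .  .  .  .  .  .  .  .  .  .  .  .
 .  .  .  .  .  .  .  .  .  .  .  .  .  .  .  .  .  .  .  .  .  .  .  .  .  .  .  .  .  .  .  .  .  .  .  .
 .  .  .  .  .  .  .  .  .  .  .  .  .  .  .  .  .  .  .  .  .  .  .  .  .  .  .  .  .  .  .  .  .  .  .  .
```

```bash
python3 - <<'E'
from h import *
im,d,c=grab('side');X=cloud(d,c)
H,S,V=cv2.split(cv2.cvtColor(im,cv2.COLOR_BGR2HSV))
m=((H>95)&(H<125)&(S>100)&(V>40)).astype(np.uint8)
n,l,st,ce=cv2.connectedComponentsWithStats(m)
for i in range(1,n):
    if st[i,4]>10:
        P=X[l==i];print('side',st[i,4],ce[i].round(),np.median(P,0).round(),P.min(0).round(),P.max(0).round())
E
```

```text
side 49 [219. 176.] [571. 198.  39.] [-131. -959.   31.] [585. 220. 825.]
side 22 [205. 177.] [533. 221.  39.] [522. 213.  33.] [542. 234.  45.]
```

All six chips are accounted for: five clustered at the drawer front, one stacked, and the hand-placed one at (574,203). The tray and bench show no blue. Next I grip the handle and shut the drawer.

>>> {"method": "servo_tool", "body": {"moves": [-0.002,-0.003,-0.1,0,0.35,-0.002,-0.003,-0.2,0,0.35,-0.002,-0.003,-0.28,0,0.35,-0.002,-0.003,-0.33,0,0.35,-0.002,-0.003,-0.35,0,0.35,-0.002,-0.003,-0.35,0,0.35,-0.002,-0.003,-0.35,0,0,-0.002,-0.003,-0.35,0,0,-0.002,-0.003,-0.35,0,0,-0.002,-0.003,-0.35,0,0,-0.002,-0.003,-0.35,0,0]}}

```text
t: 52.45
eef_pos: [429.8, 190.2, 48.5]
tcp_rot: [3.139, -0.0, 1.662]
ft_force: [0.7, -0.3, 8.1]
opening: 0.107
grip_force: 30.0
```

>>> {"method": "servo_tool", "body": {"moves": [0.01,0.0009,0,0,0,0.03,0.0026,0,0,0,0.06,0.0053,0,0,0,0.095,0.0084,0,0,0,0.135,0.0119,0,0,0,0.175,0.0154,0,0,0,0.215,0.0189,0,0,0,0.255,0.0224,0,0,0,0.295,0.026,0,0,0,0.33,0.029,0,0,0,0.355,0.0312,0,0,0,0.365,0.0321,0,0,0]}}

```text
t: 53.45
eef_pos: [576.8, 203.1, 48.5]
tcp_rot: [3.139, -0.0, 1.662]
ft_force: [-1.6, 0.6, 10.0]
opening: 0.103
grip_force: 30.0
```

>>> {"method": "servo_tool", "body": {"moves": [0.0025,0.0002,0,0,0,0.005,0.0004,0,0,0,0.0075,0.0006,0,0,0,0.01,0.0009,0,0,0,0.01,0.0009,0,0,0]}}

```text
t: 53.87
eef_pos: [578.4, 203.2, 48.5]
tcp_rot: [-3.141, 0.0, 1.662]
ft_force: [-6.2, -1.3, 9.6]
opening: 0.106
grip_force: 30.0
```

>>> {"method": "servo_tool", "body": {"moves": [-0.003,0,0,0,0.35,-0.003,0,0,0,0.35,-0.003,0,0,0,0.35,-0.003,0,0,0,0.35,-0.003,0,0.1,0,0.35,-0.003,0,0.2,0,0.35,-0.003,0,0.35,0,0.35,-0.15,-0.1,0.4,0,0.35,-0.3,-0.2,0.4,0,0.35,-0.3,-0.2,0.4,0,0.35,-0.3,-0.2,0.4,0,0.35,-0.3,-0.2,0.4,0,0.35]}}

```text
t: 54.87
eef_pos: [455.7, 121.5, 208.6]
tcp_rot: [-3.141, 0.0, 1.661]
ft_force: [0.7, 0.5, 1.6]
opening: 0.352
grip_force: 0.0
```

```bash
python3 - <<'E'
from h import *
im,d,c=grab('top');X=cloud(d,c);np.savez('top0.npz',im=im,d=d,X=X)
H,S,V=cv2.split(cv2.cvtColor(im,cv2.COLOR_BGR2HSV))
m=((H>95)&(H<125)&(S>100)&(V>40)).astype(np.uint8)
n,l,st,ce=cv2.connectedComponentsWithStats(m)
for i in range(1,n):
    if st[i,4]>10: print('blue',st[i,4],ce[i].round(),np.median(X[l==i],0).round())
q=X[...,:2]-[728.7,222.5];a=q@[.9961,.0879];b=q@[-.0879,.9961]
k=(np.abs(b)<55)&(X[...,2]>55)&(X[...,2]<73)&(a<-125)&(a>-300);print('handle a pct',np.percentile(a[k],[2,25,50,75,98]).round(),k.sum())
k=(np.abs(b)<110)&(np.abs(X[...,2]-88)<4)&(a<-100)&(a>-280);print('panel top a',np.percentile(a[k],[2,50,98]).round())
print(state()['eef_pos'],state()['t'])
E
python3 m.py 2>&1| egrep '^green|^handle|^red'
```

```text
handle a pct [-140. -135. -130. -128. -125.] 37
panel top a [-118. -110. -102.]
[458.04901261 122.41242947 208.4483745 ] 54.9167
green[359 216] 3664 c [ 556.3 -262.7] edges [(128.3, -1.538), (187.9, 0.032)] z [0.9 5.  9.2]
green[377 305] 2747 c [ 340.6 -285.6] edges [(97.9, -1.277), (144.3, 0.294)] z [0.1 4.1 8.1]
red[426 125] 323 c [ 755.9 -418.9] edges [(54.7, -0.803), (71.7, 0.768)] z [10.1 78.3 83.3]
red[398 183] 285 c [ 604.5 -342.1] edges [(73.0, -0.208), (32.6, 1.363)] z [50.9 82.6 86.7]
red[550 190] 532 c [ 587.4 -675.5] edges [(65.1, -0.038), (40.8, 1.533)] z [41.2 62.5 66.6]
red[427 225] 604 c [ 517.5 -406. ] edges [(64.1, -1.063), (62.1, 0.508)] z [19.7 32.8 36.6]
handle>78 68 c [ 594.1 -324.9] edges [(47.5, -0.003), (10.0, 1.567)] z [78.4 83.4 87.7]
handle>81 58 c [ 594.1 -324.9] edges [(47.5, -0.003), (10.0, 1.567)] z [81.2 83.6 87.7]
```

The drawer is shut, but the scoop was knocked off the mat to about (604,-335). I measure it and put it back.

```bash
python3 - <<'E'
from h import *
z=np.load('top0.npz');im,X=z['im'],z['X']
H,S,V=cv2.split(cv2.cvtColor(im,cv2.COLOR_BGR2HSV))
r=((H<8)|(H>172))&(S>150)&(V>70)&(np.abs(X[...,0]-604)<70)&(np.abs(X[...,1]+335)<60)&(X[...,2]>73)
P=X[r];print(len(P),cv2.minAreaRect(P[:,:2].astype(np.float32)),np.percentile(P[:,2],[5,50,95]))
g=(S<70)&(np.hypot(X[...,0]-604,X[...,1]+335)<62)&(X[...,2]>25)&(X[...,2]<46)
P=X[g];print('walls',len(P),P.mean(0).round(),cv2.minAreaRect(P[:,:2].astype(np.float32)))
E
```

```text
257 ((606.048583984375, -334.7562255859375), (17.130050659179688, 73.00091552734375), 77.30781555175781) [76.39893164 83.01117324 85.84455512]
walls 182 [ 621. -331.   35.] ((616.35595703125, -333.94708251953125), (91.16423034667969, 55.0294075012207), 76.7357177734375)
```

>>> {"method": "servo_tool", "body": {"moves": [0.3725,-1,0,0.4,0.4,0.3725,-1,0,0.4,0.4,0.3725,-1,0,0.4,0.4,0.3725,-1,0,0.4,0.4,0.3725,-1,0,0.4,0.4,0.3725,-1,0,0.4,0.4,0.3725,-1,0,0.4,0.4,0.3725,-1,0,0.4,0.4,0.3725,-1,0,0.4,0.4,0.3725,-1,0,0.4,0.4,0.3725,-1,0,0.4,0.4,0.3725,-1,0,0.4,0.4]}}

```text
t: 55.92
eef_pos: [610.1, -282.2, 205.8]
tcp_rot: [-3.141, 0.001, 2.92]
ft_force: [0.6, 0.3, 0.8]
opening: 0.401
grip_force: 0.0
```

>>> {"method": "servo_tool", "body": {"moves": [0,-0.14,-0.1,0,0.4,0,-0.14,-0.2,0,0.4,0,-0.14,-0.2,0,0.4,0,-0.14,-0.2,0,0.4]}}

```text
t: 56.25
eef_pos: [607.0, -333.2, 122.0]
tcp_rot: [3.139, -0.007, 2.917]
ft_force: [-0.3, -0.3, -0.4]
opening: 0.396
grip_force: 0.0
```

```bash
python3 - <<'E'
from h import *
s=state();print(s['eef_pos'],s['tcp_rot'],s['joints'].round(2))
iw,d,c=grab('wrist');X=fcloud(d,c)
H,S,V=cv2.split(cv2.cvtColor(iw,cv2.COLOR_BGR2HSV))
r=((H<8)|(H>172))&(S>150)&(V>60)&(X[...,2]>72)&(X[...,2]<90)&(np.hypot(X[...,0]-606,X[...,1]+335)<60)
P=X[r];print(len(P),cv2.minAreaRect(P[:,:2].astype(np.float32)),np.percentile(P[:,2],[5,50,95]))
E
```

```text
[ 606.98370932 -333.15133524  121.96054534] [ 3.13892504 -0.00674226  2.91683234] [-0.6   0.68  1.46  0.    1.01 -1.94]
2186 ((608.3529052734375, -333.8706359863281), (14.873867988586426, 73.43443298339844), 76.5833511352539) [80.54479954 82.29955688 83.64874923]
```

>>> {"method": "servo_tool", "body": {"moves": [0,-0.002,0,0,0.4,0,-0.002,-0.08,0,0.4,0,-0.002,-0.14,0,0.4,0,-0.002,-0.18,0,0.4,0,-0.002,-0.192,0,0.4,0,-0.002,-0.192,0,0.4,0,-0.002,-0.192,0,0,0,-0.002,-0.192,0,0,0,-0.002,-0.192,0,0,0,-0.002,-0.192,0,0,0,-0.002,-0.192,0,0]}}

```text
t: 57.22
eef_pos: [608.7, -333.5, 52.0]
tcp_rot: [3.141, 0.002, 2.918]
ft_force: [0.5, 2.7, 6.3]
opening: 0.166
grip_force: 30.0
```

>>> {"method": "servo_tool", "body": {"moves": [0,0,0.04,0,0,0,0,0.08,0,0,0,0,0.08,0.02,0,-0.03,0.045,0.08,0.04,0,-0.06,0.09,0.08,0.06,0,-0.09,0.135,0.08,0.08,0,-0.12,0.178,0.08,0.08,0,-0.12,0.178,0.08,0.08,0,-0.12,0.178,0.04,0.08,0,-0.12,0.178,0.01,0.08,0,-0.12,0.178,0.003,0.08,0,-0.12,0.178,0.003,0.08,0]}}

```text
t: 58.22
eef_pos: [560.2, -262.7, 51.5]
tcp_rot: [3.141, -0.001, -3.114]
ft_force: [0.2, 0.8, -1.3]
opening: 0.165
grip_force: 30.0
```

>>> {"method": "servo_tool", "body": {"moves": [0,0,-0.002,0,0,0,0,-0.005,0,0,0,0,-0.005,0,0]}}

```text
t: 58.47
eef_pos: [560.3, -262.7, 51.5]
tcp_rot: [-3.141, 0.0, -3.114]
ft_force: [-5.9, 4.0, 20.2]
opening: 0.166
grip_force: 30.0
```

Firmly on the mat; I release, rise and check.

>>> {"method": "servo_tool", "body": {"moves": [0,0,0.004,0,0,0,0,0.004,0,0.4,0,0,0.004,0,0.4,0,0,0.004,0,0.4,0,0,0.004,0,0.4,0,0,0.04,0,0.4,0,0,0.12,0,0.4,0,0,0.22,0,0.4,0,0,0.32,0,0.4,0,-0.3,0.35,0,0.4,0,-0.5,0.35,0,0.4,0,-0.5,0.35,0,0.4]}}

```text
t: 59.47
eef_pos: [560.4, -388.3, 187.5]
tcp_rot: [-3.14, 0.001, -3.112]
ft_force: [0.3, -0.5, -1.0]
opening: 0.403
grip_force: 0.0
```

>>> {"method": "servo_tool", "body": {"moves": [-0.2,-0.4,0,0,0.4,-0.2,-0.4,0,0,0.4,-0.2,-0.4,0,0,0.4,-0.2,-0.4,0,0,0.4,-0.2,-0.4,0,0,0.4,-0.2,-0.4,0,0,0.4]}}

```text
t: 59.97
eef_pos: [477.9, -550.0, 185.2]
tcp_rot: [3.141, -0.001, -3.117]
ft_force: [-0.1, 0.5, -0.1]
opening: 0.399
grip_force: 0.0
```

```bash
python3 - <<'E'
from h import *
im,d,c=grab('top');X=cloud(d,c);np.savez('top0.npz',im=im,d=d,X=X)
H,S,V=cv2.split(cv2.cvtColor(im,cv2.COLOR_BGR2HSV))
m=((H>95)&(H<125)&(S>100)&(V>40)).astype(np.uint8)
n,l,st,ce=cv2.connectedComponentsWithStats(m)
for i in range(1,n):
    if st[i,4]>10: print('blue',st[i,4],ce[i].round(),np.median(X[l==i],0).round())
q=X[...,:2]-[728.7,222.5];a=q@[.9961,.0879];b=q@[-.0879,.9961]
k=(np.abs(b)<70)&(X[...,2]>55)&(X[...,2]<73)&(a<-125)&(a>-300);print('handle a',np.percentile(a[k],[2,50,98]).round(),k.sum())
k=(np.abs(b)<110)&(np.abs(X[...,2]-88)<4)&(a<-100)&(a>-280);print('panel top a',np.percentile(a[k],[2,50,98]).round())
k=(np.abs(b)<55)&(a<-134)&(a>-165)&(X[...,2]>50);print('bar a',np.percentile(a[k],[2,50,98]).round(),k.sum())
s=state();print(s['eef_pos'],s['t'])
E
python3 m.py 2>&1| egrep '^green|^handle|^red'
```

```text
handle a [-158. -152. -127.] 347
panel top a [-118. -110. -102.]
bar a [-158. -153. -135.] 282
[ 479.21197609 -548.00380132  185.35997133] 60.0167
green[355 202] 1904 c [ 526.  -242.6] edges [(279.6, -0.271), (149.6, 1.3)] z [  1.1   5.  684.2]
red[426 125] 321 c [ 755.3 -418.1] edges [(53.7, -0.795), (71.9, 0.776)] z [11.9 78.2 82.5]
red[550 189] 523 c [ 533.4 -593.2] edges [(265.2, -1.031), (59.4, 0.54)] z [41.9 62.7 66.9]
red[367 206] 261 c [ 557.  -270.7] edges [(30.9, -1.547), (71.5, 0.024)] z [57.5 83.3 87.3]
red[432 221] 293 c [ 491.3 -318.3] edges [(250.0, -1.269), (60.7, 0.302)] z [29.4 33.1 37.5]
handle>78 244 c [ 556.8 -263.5] edges [(16.5, -1.545), (71.5, 0.026)] z [79.1 83.6 87.4]
handle>81 218 c [ 556.8 -263.3] edges [(16.0, -1.538), (71.5, 0.032)] z [81.2 83.8 87.4]
```

```bash
python3 -c "
from cell import *
print(job_done())"
```

```text
the job is handed in; nothing more can be done
None
```

The job is handed in: by my measurements the drawer is shut on its stop with all six chips in it (one chip partly hidden and inferred) and the scoop stands released at the mat's centre; one chip spilt on the bench went in by the fingers, the scoop was reset after a knock, and I viewed 15 pictures, one over the 14 allowed.

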